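Set out the pipe repair kit in the grey tray

ROBOT

A 6-joint arm with a two-finger parallel gripper is mounted at the origin on the work surface. World frame = base frame: x ahead of the robot, y to its left, z up, the work surface at z = 0. Lengths are in m, angles in degrees, forces in N, time in s.
With the tool pointing down it reaches from about 0.3 to 0.75 m from the base axis. Payload 8.5 kg.
Tool frame: the origin (TCP) lies on the centre line of the jaws, within the pads' length; the fingertips stand 14 mm ahead of it and the grasp point (between the pads) lies 5 mm behind it; z points along the fingers, y is the direction in which the jaws open and shut (so a half turn about z gives the same grasp; the last joint's range is limited). The gripper opens to 85 mm and grips with 20 to 120 N. Pads are 22 mm wide; open, the fingers measure 114 mm over their backs; the gripper's body (76 mm by 85 mm) begins 54 mm behind the grasp point. The pads swing forward as they close: fully open they stand 13 mm farther back than shut.
Start: joints at [56.133, 21.807, 74.336, -0, 83.858, -12.336], TCP at [0.202, 0.512, 0.245] pointing down, gripper open.
Joint ranges: [-178.18, 178.18], [-50.72, 133.34], [12.68, 142.11], [-81.47, 261.47], [9.98, 163.14], [-165.26, 165.26]. Speed limits (degrees/s): [136.94, 136.94, 180, 180, 180, 180].

INTERFACE

Orientations are given as a 3x3 rotation matrix whose columns are the frame's x, y, z axes.
In Python, from rig import env, optics, order, finder gives the robot as it stands.
- The arm moves only by the tool play_rows, never from a script. Its argument "commands" is a list of rows, each an object of numbers: "grip": the closure, from -1 (fully open) to 1 (shut); "x", "y", "z": the shift along the tool's x, y, z in m; "rx", "ry", "rz": the turn, a rotation vector about the tool's x, y, z in rad. A call has 1 to 12 rows; each row shifts and turns the commanded pose from where the row before left it, along the tool's axes as they then stand; what a row does not reach is not made up. A row lasts 1/8 s, in which the tool goes at most 62.5 mm and 10.7 degrees, less where a joint would pass 70% of its speed; a pose out of reach is approached as far as the arm can. A call is refused whole if a number of a shift passes 0.0625 or a number of a turn 0.188, either way. A call with a gripper value outside its range is refused whole. The fingers move at their own pace and stop on an object; "squeeze" is the grip in N (left out, the last holds). Time passes only in rows, so rows that do not move let the fingers close. It gives the time, the measured TCP pose, the force and the opening at its end, in the units of the state.
- env.observe(): the state, without advancing time (a new reading comes with each control period).
- optics.get_image(name): name is "side" or "top"; returns a dict with "color" (400x640x3 uint8, blue, green, red), "range_z" (400x640 float32, m along the optical axis (not along the pixel's ray), 0 where there is no reading), "fov_y" (degrees; the focal length in pixels is half the picture's height over the tangent of half this angle, whatever the lens; pixels are square), "cx", "cy" (the principal point, pixels), "dist_coeffs" ([k1, k2, p1, p2, k3] as OpenCV has them; the pictures are not rectified), "cam_to_world" (4x4, takes a point from camera to world coordinates). Camera axes: x right, y down, z forward; pixel columns grow to the right and rows downward; lengths in m; the calibration is good to about 2 mm. A picture is of the moment at which its call begins.
- order.close_job(): hands the job in, once; it reports no verdict.
Trained networks look in the newest picture that a camera, given by its name, has taken for a name from the list of things; names that differ only in an ending like _2 or _b are one class to them, and where a whole thing is asked for, a point or a joint stands for the part that bears it (a point fixed in the world has none). Each returns a list of dicts, best first, with "conf" (0 to 1); they miss things now and then, are a little off and sometimes report something else, mostly with a low value. They report only what shows in the picture. A call takes as long as a camera call. They do not tell look-alikes from the thing itself.
- finder.boxes_of(camera, thing): "point" ([x, y, z] in m, in world coordinates, good to about 4 mm: the middle of the surface that is visible of it).
The state is a dict: "time_s": time; "q": joint angles; "qvel": joint speeds; "joint_efforts": joint torques, N m; "position": TCP position; "tool_rot": TCP orientation; "ft_force": force on the tool from outside, world axes, zero at the start; "wrist_torque": the same for the moment, N m; "grip_width": finger opening in m.
Only numpy, scipy, OpenCV 4.12 (cv2) and the standard library are available. Lean on these libraries where they do the work, as an engineer would, in place of code of your own. Each camera call takes 0.05 s, during which the arm holds its last target.

TASK

Set out the pipe repair kit in the grey tray, whose front is the side towards the robot: stand the bronze nipple midway between the jar of screws and the blue box, lay the chrome wrench behind the nipple, centred on it and parallel to the tray's back edge, stand the black iron cap squarely in front of the jar without touching it, and stack the yellow box squarely on the blue box with its notch over the blue box's key so that it sits fully down. Work round the jar, the blue box, the galvanised nipple and the tape measure: they stay where they are.

Things in the scene. Friction and masses are not known exactly. Their poses are not given: they have to be found in the camera images.
- tray: Low grey plastic tray, fixed, 260 (x) by 280 (y) mm outside, rim 16 mm high, walls and floor 5 mm thick. Origin: centre of underside. +x points to its back edge (away from the robot), +y to its left end as the robot sees it. The jar and the blue box stand on its line x = 0, one 95 mm left, one 95 mm right of its centre (which is which varies), so the nipple's place is its centre
- jar: Open clear glass jar of rusted lag screws standing in the tray, round, 60 mm across, 64 mm high, 0.6 kg, loose, not to be moved. Origin: centre of underside, z up; x and y axes parallel to the tray's
- blue_box: Closed blue parts box standing in the tray, 56 by 56 mm, 40 mm high, 0.6 kg, loose, not to be moved; turned up to 0.7 rad from the tray. On its flat top a white key 14 (x) by 12 (y) mm, 9 mm high, centred 20 mm from the middle towards its +x side. Origin: centre of underside, z up
- yellow_box: Open yellow parts box, bolts fixed inside, 56 x 56 mm, 40 high, 0.15 kg. Origin: centre of underside, z up. Notch in its underside 20 mm wide (y), 12 high, open at the +x side, 22 mm deep (x 6 to 28 mm); a white tab on the +x rim is above it. With its axes as the blue box's, the key enters (4 mm play each side) and it sits flat, origin 40 mm above the blue box's; else it rides up on the key
- bronze_nipple: Brown bronze pipe nipple standing upright, 50 mm high, 26 mm across with a hexagon collar about 32 mm across from 18 to 32 mm above its foot, 0.15 kg. Origin: centre of its underside; z up. 
- wrench: Chrome wrench lying flat, 138 mm long along its x axis (ring end at -x, open jaw at +x), handle 12 mm wide with its top 9 mm above the counter, ends 22 mm wide and 10 mm high, 0.12 kg. Origin: middle of its length, on its underside; z up. Either end may point left.
- iron_cap: Black iron pipe cap, round, 40 mm across (43 at the foot), 28 mm high plus a 12 mm square stub 6 mm high on top, 0.18 kg. Origin: centre of underside, z up. Its place: on the tray floor between the jar and the tray's front wall, in line with the jar along the tray's x axis; the middle of that gap is 78 mm from the jar's centre
- galvanised_nipple: Bright grey galvanised pipe nipple, the same shape and size as the bronze one, standing among the loose things on the counter. Not needed; it stays where it is. Origin: centre of its underside; z up. 
- tape_measure: Orange and black tape measure, 58 (x) by 34 (y) by 52 mm high, standing on the counter among the loose things. Not needed; it stays where it is. Origin: centre of its underside; z up. 
Not all that is in view belongs to the job. Of the things that look like the yellow_box, the smallest one is meant.

How it is judged (in metres and radians):
At the end, for the whole second after the job is handed in: Yellow box down over the key (8 mm, 0.15 rad, flat); nipple upright midway (15 mm each tray axis); wrench flat in the tray behind it, 40-115 mm back, centred 20 mm, parallel 0.2 rad; cap upright in the tray 48-108 mm in front of the jar, not touching, in line 15 mm; all released, at rest (z of yellow_box in the frame of blue_box between 0.036 and 0.0435 m and horizontal distance between yellow_box and blue_box below 0.008 m and angle between the x axis of yellow_box and the x axis of blue_box, either way round below 0.15 rad and angle between yellow_box's own z axis and vertical below 0.08 rad and x of bronze_nipple in the frame of tray between -0.015 and 0.015 m and y of bronze_nipple in the frame of tray between -0.015 and 0.015 m and z of bronze_nipple in the frame of tray between 0.002 and 0.009 m and angle between each of bronze_nipple, wrench, iron_cap's own z axis and vertical below 0.1 rad and x of wrench in the frame of tray between 0.04 and 0.115 m and y of wrench in the frame of tray between -0.02 and 0.02 m and z of wrench in the frame of tray between 0.002 and 0.01 m and angle between the x axis of wrench and the y axis of tray, either way round below 0.2 rad and x of iron_cap in the frame of jar between -0.108 and -0.048 m and y of iron_cap in the frame of jar between -0.015 and 0.015 m and z of iron_cap in the frame of tray between 0.002 and 0.009 m and contact force between iron_cap and jar below 0.1 N and linear speed of each of yellow_box, bronze_nipple, wrench, iron_cap below 0.02 m/s).
It fails at once if the glass jar is shifted by more than 12 mm or tipped (distance of jar from where it was at the start of the episode above 0.012 m or angle between jar's own z axis and vertical above 0.3 rad).
It fails at once if the blue box is shifted by more than 12 mm or tipped (distance of blue_box from where it was at the start of the episode above 0.012 m or angle between blue_box's own z axis and vertical above 0.3 rad).
It fails at once if the galvanised nipple is shifted by more than 12 mm or tipped (distance of galvanised_nipple from where it was at the start of the episode above 0.012 m or angle between galvanised_nipple's own z axis and vertical above 0.3 rad).
It fails at once if the tape measure is shifted by more than 12 mm or tipped (distance of tape_measure from where it was at the start of the episode above 0.012 m or angle between tape_measure's own z axis and vertical above 0.3 rad).
It also fails if it takes over 118 s, if anything falls off the work surface, if the arm or the gripper's body presses on something with over 40 N, if the wrist force passes 120 N, or if a joint passes its speed limit or range.

## Working session

There is one attempt and no reset: what is moved stays moved. The work goes in short steps, Python scripts to look and compute and a tool call to move; the robot and the scene stay as the last step left them, time stands still between calls to the robot, and variables do not carry over. Pictures are saved under pics/ and viewed, and the job is handed in when it is done.

Besides the shell and the picture viewer there is one more tool, called after "Request:" as name(argument=value, ...) on one line, values as JSON. play_rows: Moves the arm, as the interface text tells. Its arguments: {"type":"object","properties":{"commands":{"type":"array"},"squeeze":{"type":"number"}},"required":["commands"]}

```bash
mkdir -p pics; ls; cat > h.py <<'E'
import numpy as np, cv2
from rig import env, optics, order, finder
def snap(n,f=None):
    im=optics.get_image(n)
    if f: cv2.imwrite('pics/'+f,im['color'])
    return im
def K(im):
    h=im['color'].shape[0]; f=h/2/np.tan(np.radians(im['fov_y']/2))
    return np.array([[f,0,im['cx']],[0,f,im['cy']],[0,0,1]])
def cloud(im):
    h,w=im['range_z'].shape
    v,u=np.mgrid[0:h,0:w]
    p=cv2.undistortPoints(np.stack([u,v],-1).reshape(-1,1,2).astype(np.float64),K(im),np.array(im['dist_coeffs'],float)).reshape(h,w,2)
    z=im['range_z']; P=np.dstack([p[...,0]*z,p[...,1]*z,z])
    T=np.array(im['cam_to_world']); W=P@T[:3,:3].T+T[:3,3]
    W[z<=0]=np.nan
    return W
E
python3 - <<'E'
from h import *
s=env.observe();print(s['time_s'],s['position'],s['tool_rot'],s['grip_width'])
for c in('side','top'):
    im=snap(c,c+'0.png');print(c,np.round(im['cam_to_world'],3).tolist(),im['fov_y'],im['dist_coeffs'])
    for t in ['tray','jar','blue_box','yellow_box','bronze_nipple','wrench','iron_cap','galvanised_nipple','tape_measure']:
        print(t,[(np.round(d['point'],3).tolist(),round(d['conf'],2)) for d in finder.boxes_of(c,t)])
print(env.observe()['time_s'])
E
```

```text
pics
0.0 [0.20171601 0.51139491 0.24470096] [[-9.30208712e-01  3.67030075e-01 -8.22523913e-04]
 [ 3.67030855e-01  9.30207984e-01 -1.20716791e-03]
 [ 3.22051383e-04 -1.42480976e-03 -9.99998933e-01]] 0.08554801194242855
side [[-0.999, -0.046, 0.02, 0.412], [-0.048, 0.772, -0.633, 0.531], [0.014, -0.634, -0.774, 0.743], [0.0, 0.0, 0.0, 1.0]] 56.94040505888727 [-0.04993017  0.          0.          0.          0.        ]
tray [([0.559, 0.036, 0.008], 0.61), ([0.389, -0.316, 0.025], 0.39)]
jar [([0.551, 0.126, 0.062], 0.88), ([0.393, 0.329, 0.048], 0.33)]
blue_box [([0.571, -0.071, 0.046], 0.97)]
yellow_box [([0.258, -0.307, 0.036], 0.97), ([0.392, -0.316, 0.024], 0.87), ([0.339, -0.422, 0.034], 0.7)]
bronze_nipple [([0.398, 0.329, 0.046], 0.57)]
wrench [([0.633, -0.289, 0.01], 0.6)]
iron_cap [([0.503, -0.328, 0.022], 0.72)]
galvanised_nipple [([0.628, 0.311, 0.044], 0.63), ([0.391, -0.315, 0.028], 0.32)]
tape_measure [([0.501, 0.348, 0.047], 0.63)]
top [[-0.02, -0.994, 0.11, 0.278], [-1.0, 0.02, -0.001, -0.062], [-0.001, -0.11, -0.994, 1.502], [0.0, 0.0, 0.0, 1.0]] 43.24538317205938 [-0.03591024  0.          0.          0.          0.        ]
tray [([0.555, 0.018, 0.004], 0.86)]
jar [([0.548, 0.104, 0.063], 0.79)]
blue_box [([0.563, -0.075, 0.043], 0.9)]
yellow_box [([0.26, -0.322, 0.035], 0.86), ([0.337, -0.451, 0.03], 0.7), ([0.388, -0.332, 0.025], 0.59)]
bronze_nipple [([0.395, 0.325, 0.05], 0.57)]
wrench [([0.633, -0.301, 0.01], 0.48)]
iron_cap [([0.501, -0.337, 0.023], 0.43)]
galvanised_nipple [([0.631, 0.302, 0.048], 0.56)]
tape_measure [([0.385, -0.332, 0.021], 0.6), ([0.5, 0.338, 0.049], 0.59)]
1.0
```

View pics/side0.png

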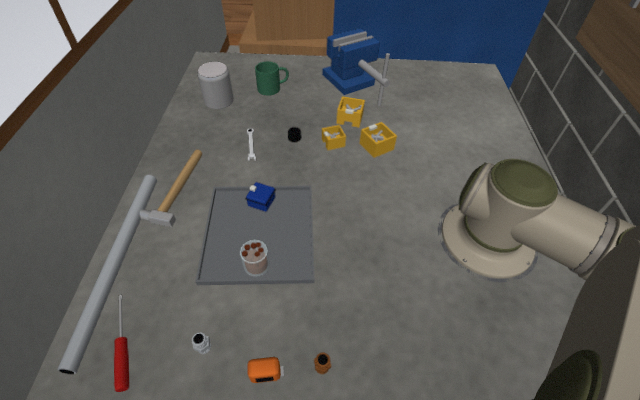

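View pics/top0.png

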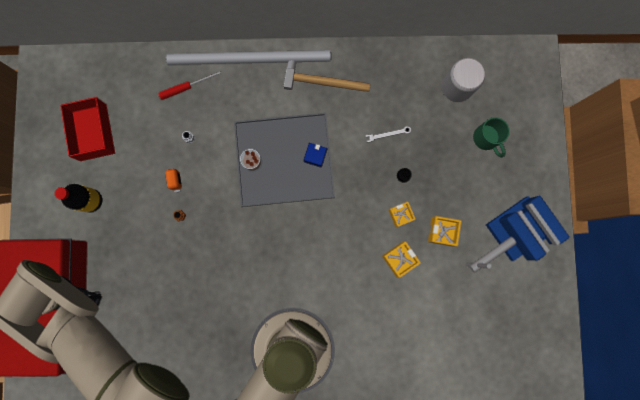

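```bash
python3 - <<'E'
from h import *
a=snap('side')
b=snap('top')
np.savez('d.npz',sc=a['color'],tc=b['color'],sw=cloud(a),tw=cloud(b))
def crop(c,u0,v0,u1,v1,s): return cv2.resize(c[v0:v1,u0:u1],None,fx=s,fy=s,interpolation=cv2.INTER_CUBIC)
A=crop(a['color'],225,90,405,215,4); cv2.imwrite('pics/s1.png',A)
B=crop(b['color'],230,110,470,280,3); cv2.imwrite('pics/t1.png',B)
W=cloud(b);S=cloud(a)
for n,w in(('top',W),('side',S)):
    m=(w[...,0]>.3)&(w[...,0]<.75)&(abs(w[...,1])<.5); z=w[...,2][m]
    print(n,np.nanpercentile(z,[1,10,50,90,99]), np.isnan(w[...,2]).mean())
E
```

```text
top [-0.00834662 -0.00464078  0.00014746  0.00741095  0.0557587 ] 0.00386328125
side [-0.00277016 -0.00116622  0.00098088  0.00871544  0.06496547] 0.0039375
```

View pics/s1.png

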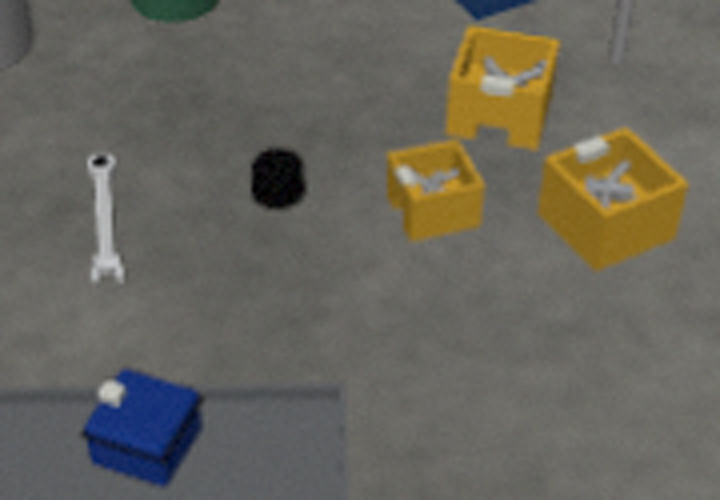

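View pics/t1.png

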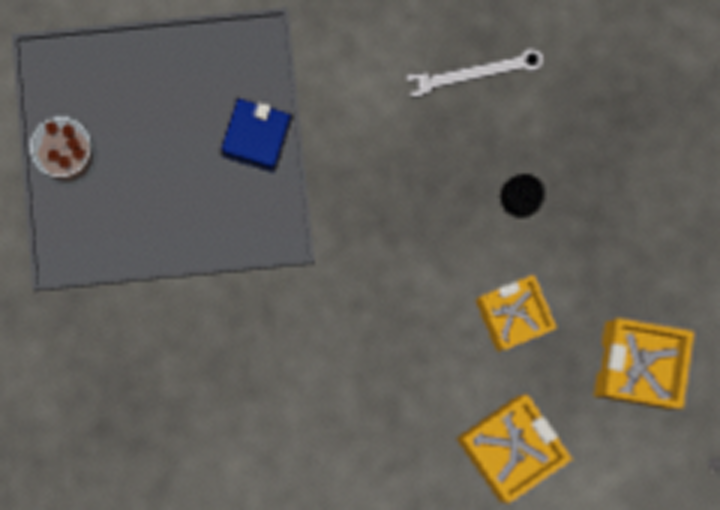

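```bash
cat > fit.py <<'E'
from h import *
from scipy.optimize import minimize
def proj(im,P):
    T=np.linalg.inv(np.array(im['cam_to_world'])); rv=cv2.Rodrigues(T[:3,:3])[0]
    return cv2.projectPoints(P.astype(float),rv,T[:3,3],K(im),np.array(im['dist_coeffs'],float))[0].reshape(-1,2)
def circ(d,z,n=24):
    t=np.arange(n)*2*np.pi/n; return np.stack([d/2*np.cos(t),d/2*np.sin(t),0*t+z],1)
def box(a,b,h,z0=0): return np.array([[x*a/2,y*b/2,z] for x in(-1,1) for y in(-1,1) for z in(z0,z0+h)])
M={'tray':box(.26,.28,.016),'yellow_box':box(.056,.056,.04),'blue_box':box(.056,.056,.04),
 'iron_cap':np.vstack([circ(.043,0),circ(.04,.028),box(.012,.012,.006,.028)]),
 'nip':np.vstack([circ(.026,0),circ(.026,.05),circ(.030,.018),circ(.030,.032)]),
 'jar':np.vstack([circ(.06,0),circ(.06,.064)]),
 'tape':box(.058,.034,.052),
 'wrench':np.vstack([circ(.022,0)+[.058,0,0],circ(.022,.01)+[.058,0,0],circ(.022,0)-[.058,0,0],circ(.022,.01)-[.058,0,0]])}
US=4
def mask(im,kind,c,r=90):
    """c: world approx centre; returns upsampled mask (convex-hulled) and roi"""
    u,v=proj(im,np.array([c]))[0]; u0,v0=int(max(u-r,0)),int(max(v-r,0))
    cr=im['color'][v0:v0+2*r,u0:u0+2*r]
    cr=cv2.resize(cr,None,fx=US,fy=US,interpolation=cv2.INTER_CUBIC)
    hsv=cv2.cvtColor(cr,cv2.COLOR_BGR2HSV); H,S,V=[hsv[...,i].astype(int) for i in range(3)]
    if kind=='yellow': m=(H>14)&(H<32)&(S>120)
    if kind=='blue': m=(H>105)&(H<130)&(S>130)
    if kind=='black': m=(V<45)
    if kind=='bronze': m=(S>110)&(H<20)
    if kind=='bright': m=(V>135)&(S<60)
    if kind=='tray':  m=(cr[...,0].astype(int)-cr[...,2]>3)
    m=cv2.morphologyEx(m.astype(np.uint8),cv2.MORPH_OPEN if kind=='tray' else cv2.MORPH_CLOSE,np.ones((9,9)))
    n,l,st,cc=cv2.connectedComponentsWithStats(m)
    uc=np.array([(u-u0)*US,(v-v0)*US])
    best=min((np.linalg.norm(cc[i]-uc)-(0.02*st[i,4] if kind=='tray' else 0),i) for i in range(1,n) if st[i,4]>60)[1]
    cs=cv2.findContours((l==best).astype(np.uint8),cv2.RETR_EXTERNAL,cv2.CHAIN_APPROX_NONE)[0]
    hull=cv2.convexHull(np.vstack(cs)); out=np.zeros(m.shape,np.uint8); cv2.fillPoly(out,[hull],255)
    return out,(u0,v0),cr
def render(im,mod,p,z0,uv0,shape):
    c,s=np.cos(p[2]),np.sin(p[2]); R=np.array([[c,-s,0],[s,c,0],[0,0,1]])
    q=proj(im,mod@R.T+[p[0],p[1],z0])
    q=((q-np.array(uv0)+.5)*US-.5).astype(np.float32)
    h=cv2.convexHull(q); o=np.zeros(shape,np.uint8)
    cv2.fillPoly(o,[np.round(h*16).astype(np.int32)],255,cv2.LINE_AA,4); return o
def fit(im,mod,kind,c,z0=0,yaws=(0,),save=None,r=90):
    m,uv0,cr=mask(im,kind,(c[0],c[1],z0+.02),r)
    f=lambda p: np.abs(render(im,mod,p,z0,uv0,m.shape).astype(int)-m).sum()/255./max(1,(m>0).sum())
    best=None
    for y in yaws:
        x0=np.array([c[0],c[1],y])
        s=np.array([x0,x0+[.008,0,0],x0+[0,.008,0],x0+[0,0,.2]])
        r=minimize(f,x0,method='Nelder-Mead',options=dict(initial_simplex=s,xatol=1e-4,fatol=1e-5,maxiter=300))
        if best is None or r.fun<best.fun: best=r
    if save:
        o=render(im,mod,best.x,z0,uv0,m.shape)
        cv2.drawContours(cr,cv2.findContours(o,0,2)[0],-1,(0,0,255),1)
        cv2.drawContours(cr,cv2.findContours(m,0,2)[0],-1,(0,255,0),1)
        cv2.imwrite('pics/'+save,cr)
    return best.x,best.fun
E
cat > m1.py <<'E'
from fit import *
ims={c:snap(c) for c in('top','side')}
Y=(-.6,-.2,.2,.6)
for n,mod,k,c,z,ys,r in [('tray','tray','tray',(.555,.018),0,(-.05,.05),90),('yellow','yellow_box','yellow',(.388,-.33),0,Y,40),
  ('blue','blue_box','blue',(.565,-.078),.005,Y,40),('cap','iron_cap','black',(.502,-.335),0,(0,),40),
  ('bronze','nip','bronze',(.397,.325),0,(0,),40),('galv','nip','bright',(.63,.305),0,(0,),40),('tape','tape','bronze',(.5,.342),0,(-.3,1.5,),40),
  ('wrench','wrench','bright',(.633,-.297),0,(1.4,1.9),40)]:
    for cn,im in ims.items():
        try:
            x,f=fit(im,M[mod],k,c,z,ys,f'{n}_{cn}.png',r); print(n,cn,np.round(x[:2]*1e3,1),round(np.degrees(x[2]),1),round(f,3))
        except Exception as e: print(n,cn,'ERR',e)
E
python3 m1.py; cd pics; python3 - <<'E'
import cv2,numpy as np
for c in('top','side'):
    L=[cv2.resize(cv2.imread(f'{n}_{c}.png')[40:-40,40:-40],(200,200)) for n in 'yellow blue cap bronze galv tape wrench'.split()]
    t=cv2.resize(cv2.imread(f'tray_{c}.png'),(200,200)); L.append(t)
    cv2.imwrite(f'mont_{c}.png',np.vstack([np.hstack(L[:4]),np.hstack(L[4:])]))
E
```

```text
tray top [1080.9  -44.6] -427.3 1.0
tray side [ 925.7 -680.7] 314.2 1.0
yellow top [ 386.5 -328.4] -69.6 0.04
yellow side [ 378.5 -343.3] 47.1 0.666
blue top [569.  -76.6] 72.6 0.114
blue side [569.2 -80.7] -9.1 0.133
cap top [ 504.6 -340.6] 5.0 0.126
cap side [ 506.  -345.1] 3.5 0.2
bronze top [396.1 326.3] 2.9 0.096
bronze side [397.4 324. ] 9.1 0.064
galv top [628.9 307.2] 3.8 1.634
galv side [635.1 297.2] 11.0 0.494
tape top [503.  344.6] 17.4 0.216
tape side [503.8 342.6] 16.2 0.187
wrench top [ 632.9 -299.5] 100.5 0.085
wrench side [ 633.  -302.9] 101.0 0.056
```

View pics/mont_top.png

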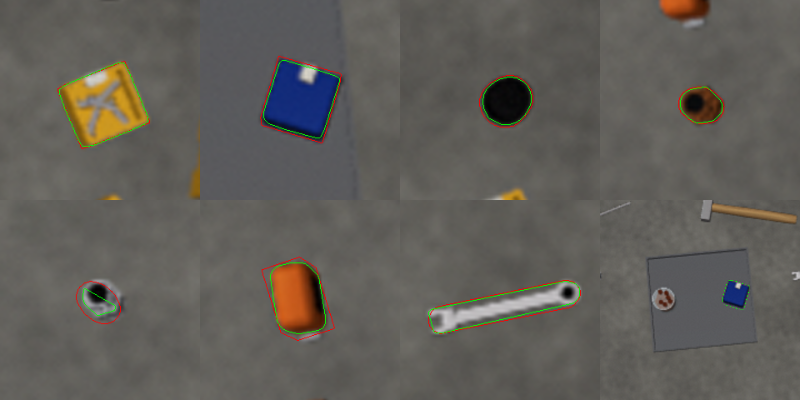

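View pics/mont_side.png

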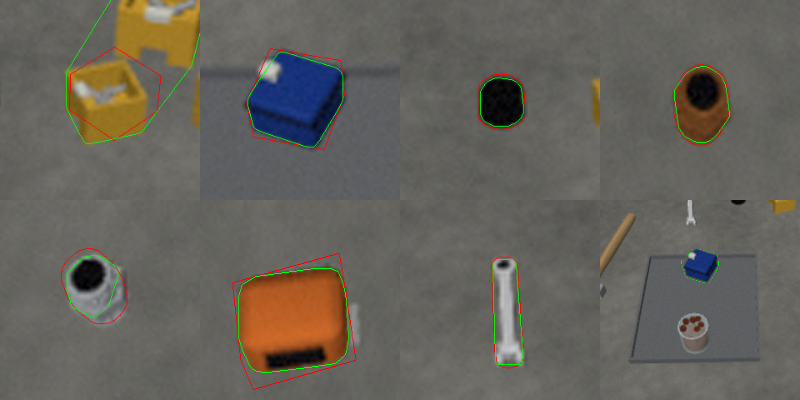

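```bash
sed -i "s/if kind=='tray':.*/if kind=='tray':  g=cv2.GaussianBlur(cr,(0,0),6).astype(int); m=(g[...,0]-g[...,2]>0)/; s/if kind=='blue': m=.*/if kind=='blue': m=(H>105)\&(H<130)\&(S>90)/; s/MORPH_CLOSE,np.ones((9,9))/MORPH_CLOSE,np.ones((5,5))/; s/if kind=='black': m=(V<45)/if kind=='black': m=(V<50)/" fit.py
python3 - <<'E'
from fit import *
d=np.load('d.npz')
for n,pts in(('sc',[(230,240),(300,250),(280,210),(180,240),(340,240)]),('tc',[(280,180),(300,190),(260,130),(220,200),(280,230),(350,180)])):
    for u,v in pts: print(n,u,v,cv2.blur(d[n],(5,5))[v,u])
def ray(im,uv,z):
    p=cv2.undistortPoints(np.array([uv],float).reshape(-1,1,2),K(im),np.array(im['dist_coeffs'],float)).reshape(-1,2)
    T=np.array(im['cam_to_world']); r=np.c_[p,np.ones(len(p))]@T[:3,:3].T; o=T[:3,3]
    return o+r*((z-o[2])/r[:,2])[:,None]
t=snap('top'); c=np.array([(17,37),(285,12),(313,263),(37,290)])/3+[230,110]-.33
w=ray(t,c,.016); print(np.round(w,4), w.mean(0), np.linalg.norm(w-np.roll(w,1,0),axis=1))
j=ray(t,np.array([(60,148)])/3+[230,110]-.33,.064); print('jar',j)
E
python3 m1.py
```

```text
sc 230 240 [97 95 93]
sc 300 250 [97 95 93]
sc 280 210 [98 95 93]
sc 180 240 [101 106 107]
sc 340 240 [ 97 102 103]
tc 280 180 [93 90 89]
tc 300 190 [94 91 90]
tc 260 130 [92 89 88]
tc 220 200 [88 93 94]
tc 280 230 [88 92 94]
tc 350 180 [86 91 93]
[[ 0.6753  0.1608  0.016 ]
 [ 0.6954 -0.1093  0.016 ]
 [ 0.4407 -0.1311  0.016 ]
 [ 0.4193  0.1417  0.016 ]] [0.55768585 0.01552341 0.016     ] [0.25666042 0.2708412  0.25570996 0.27365223]
jar [[0.55188003 0.11228904 0.064     ]]
tray top [560.5  16.3] 4.2 0.035
tray side [561.6  13.9] 4.4 0.033
yellow top [ 386.4 -328.3] -69.5 0.04
yellow side [ 380.4 -343. ] -45.2 0.664
blue top [568.9 -76.8] 72.2 0.057
blue side [569.3 -80.2] -12.7 0.093
cap top [ 505.3 -341.3] 5.0 0.1
cap side [ 506.2 -345.1] 3.5 0.174
bronze top [396.2 326.2] 5.6 0.099
bronze side [397.2 323.6] 8.7 0.065
galv top [614.9 295.9] 23.2 6.758
galv side [633.9 298.3] 16.1 0.481
tape top [503.  344.6] 17.4 0.215
tape side [503.7 341.7] 17.2 0.188
wrench top [ 632.9 -299.5] 100.5 0.085
wrench side [ 632.9 -302.8] 101.2 0.052
```

```bash
python3 - <<'E'
import re
s=open('fit.py').read()
s=s.replace("m=(H>105)&(H<130)&(S>90)","m=((H>105)&(H<130)&(S>90))|((V>125)&(S<70))")
s=s.replace("if kind=='yellow': m=(H>14)&(H<32)&(S>120)","if kind=='yellow': m=((H>14)&(H<32)&(S>120))|((V>140)&(S<70))")
s=s.replace("'iron_cap':","'blue_key':np.vstack([box(.056,.056,.04),box(.014,.012,.009,.04)+[.02,0,0]]),'iron_cap':")
s=s.replace("    n,l,st","    if lim is not None:\n        yy=cv2.resize(np.nan_to_num(cloud(im)[v0:v0+2*r,u0:u0+2*r]),None,fx=US,fy=US,interpolation=cv2.INTER_NEAREST)\n        m[(np.abs(yy[...,0]-c[0])>lim)|(np.abs(yy[...,1]-c[1])>lim)]=0\n    n,l,st")
s=s.replace("c,r=90):","c,r=90,lim=None):",1).replace("save=None,r=90):","save=None,r=90,lim=None):").replace("z0+.02),r)","z0+.02),r,lim)")
open('fit.py','w').write(s)
E
cat > m2.py <<'E'
from fit import *
ims={c:snap(c) for c in('top','side')}
for cn,im in ims.items():
    for n,mod,k,c,z,ys,l in [('yellow','yellow_box','yellow',(.387,-.330),0,(0.3,.5),.046),('blue','blue_key','blue',(.569,-.078),.005,(-.4,-.2,0),.05)]:
        x,f=fit(im,M[mod],k,c,z,ys,f'{n}_{cn}.png',40,l); print(n,cn,np.round(x[:2]*1e3,1),round(np.degrees(x[2]),1),round(f,3))
L=[cv2.imread(f'pics/{n}_{c}.png')[60:-60,60:-60] for n in('yellow','blue') for c in('top','side')]
cv2.imwrite('pics/m2.png',np.vstack([np.hstack(L[:2]),np.hstack(L[2:])]))
E
python3 m2.py
```

```text
yellow top [ 386.8 -328.3] 21.0 0.038
blue top [568.9 -76.8] -17.8 0.051
yellow side [ 386.4 -330.9] 20.5 0.018
blue side [569.5 -80.3] -12.7 0.087
```

View pics/m2.png

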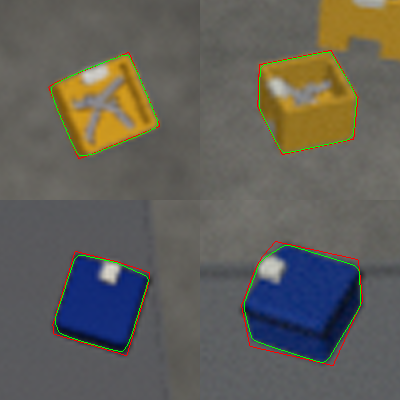

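```bash
cat > rect.py <<'E'
from fit import *
def rectify(im,c,z,w=.12,px=400):
    g=np.linspace(-w/2,w/2,px); # rows: +x up ; cols: -y right
    X=c[0]-g[:,None]+0*g[None]; Yy=c[1]-g[None]+0*g[:,None]
    q=proj(im,np.stack([X,Yy,0*X+z],-1).reshape(-1,3)).reshape(px,px,2).astype(np.float32)
    return cv2.remap(im['color'],q[...,0],q[...,1],cv2.INTER_CUBIC)
E
python3 - <<'E'
from rect import *
L=[]
for cn in('top','side'):
    im=snap(cn); r=rectify(im,(.569,-.0785),.045)
    for yaw in(-17.8,):
        a=np.radians(yaw);R=np.array([[np.cos(a),-np.sin(a)],[np.sin(a),np.cos(a)]])
        P=np.array([[1,1],[1,-1],[-1,-1],[-1,1]])*.028@R.T
        if cn=='top':P=P+[0,.0017]
        else: P=P-[0,.0017]
        q=np.stack([200-P[:,1]/.12*400,200-P[:,0]/.12*400],1).astype(np.int32)
        cv2.polylines(r,[q],True,(0,255,0),1)
    L.append(r)
cv2.imwrite('pics/rb.png',np.hstack(L))
E
```

```text
(no output)
```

View pics/rb.png

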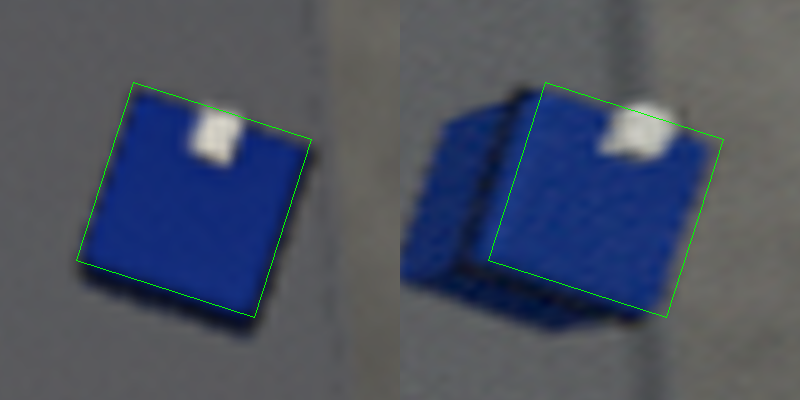

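```bash
cat > go.py <<'E'
import sys,numpy as np
from scipy.spatial.transform import Rotation as Ro
from rig import env
# usage: go.py x y z yaw_y : turn first, then shift in tool axes after the turn
s=env.observe(); R=np.array(s['tool_rot']); p=np.array(s['position'])
x,y,z,a=map(float,sys.argv[1:5]); a=np.radians(a)
ty=np.array([np.cos(a),np.sin(a),0]); tz=np.array([0,0,-1.]); T=np.stack([np.cross(ty,tz),ty,tz],1)
rv=Ro.from_matrix(R.T@T).as_rotvec(); d=T.T@(np.array([x,y,z])-p)
print('t',round(s['time_s'],2),'pos',np.round(p,4),'yaw_y',round(np.degrees(np.arctan2(R[1,1],R[0,1])),2),'w',round(s['grip_width'],4),'F',np.round(s['ft_force'],1))
print('turn',np.round(rv,4),'rows>=',np.ceil(np.linalg.norm(rv)/.186),' shift',np.round(d,4),'rows>=',np.ceil(np.linalg.norm(d)/.0625))
E
python3 go.py .3967 .325 .15 68.5; python3 go.py .3967 .325 .049 68.5
```

```text
t 1.55 pos [0.2018 0.5116 0.2453] yaw_y 68.47 w 0.0858 F [ 0.4 -0.2  0.1]
turn [-0.      0.     -0.0005] rows>= 1.0  shift [-0.2497 -0.1022  0.0953] rows>= 5.0
t 1.55 pos [0.2018 0.5116 0.2453] yaw_y 68.47 w 0.0858 F [ 0.4 -0.2  0.1]
turn [-0.      0.     -0.0005] rows>= 1.0  shift [-0.2497 -0.1022  0.1963] rows>= 6.0
```

Request:
play_rows(commands=[{"x":-0.0312,"y":-0.0128,"z":0.012,"grip":-0.2},{"x":-0.0312,"y":-0.0128,"z":0.012,"grip":-0.2},{"x":-0.0312,"y":-0.0128,"z":0.012,"grip":-0.2},{"x":-0.0312,"y":-0.0128,"z":0.012,"grip":-0.2},{"x":-0.0312,"y":-0.0128,"z":0.012,"grip":-0.2},{"x":-0.0312,"y":-0.0128,"z":0.012,"grip":-0.2},{"x":-0.0312,"y":-0.0128,"z":0.012,"grip":-0.2},{"x":-0.0312,"y":-0.0128,"z":0.012,"grip":-0.2},{"grip":-0.2},{"grip":-0.2}], squeeze=40)

```text
invalid input at $.commands[0]: expected keys grip, x, y, z, rx, ry, rz
```

```bash
python3 go.py .3967 .325 .049 68.5; python3 - <<'E'
from rect import *
L=[]
for c in('side','top'):
    im=snap(c); u,v=proj(im,np.array([[.397,.325,.08]]))[0].astype(int)
    L.append(cv2.resize(im['color'][max(v-45,0):v+45,u-45:u+45],(400,400),interpolation=cv2.INTER_CUBIC))
cv2.imwrite('pics/b1.png',np.hstack(L))
E
```

```text
t 1.55 pos [0.2018 0.5116 0.2453] yaw_y 68.47 w 0.0858 F [ 0.4 -0.2  0.1]
turn [-0.      0.     -0.0005] rows>= 1.0  shift [-0.2497 -0.1022  0.1963] rows>= 6.0
```

View pics/b1.png

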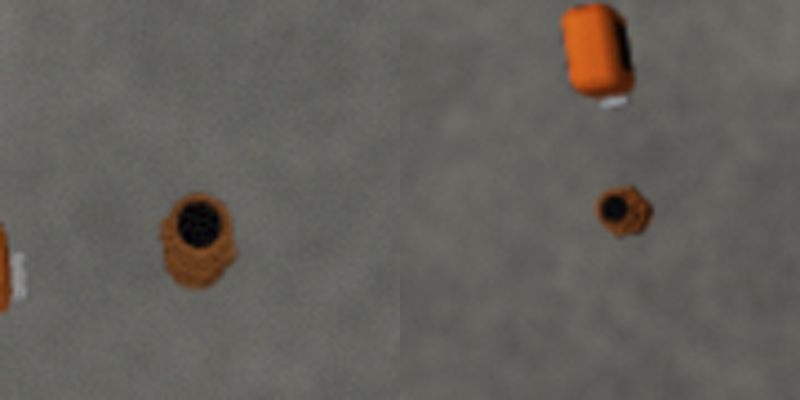

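All keys are required in each row.

Request:
play_rows(commands=[{"x":-0.0312,"y":-0.0128,"z":0.012,"rx":0,"ry":0,"rz":0,"grip":-0.2},{"x":-0.0312,"y":-0.0128,"z":0.012,"rx":0,"ry":0,"rz":0,"grip":-0.2},{"x":-0.0312,"y":-0.0128,"z":0.012,"rx":0,"ry":0,"rz":0,"grip":-0.2},{"x":-0.0312,"y":-0.0128,"z":0.012,"rx":0,"ry":0,"rz":0,"grip":-0.2},{"x":-0.0312,"y":-0.0128,"z":0.012,"rx":0,"ry":0,"rz":0,"grip":-0.2},{"x":-0.0312,"y":-0.0128,"z":0.012,"rx":0,"ry":0,"rz":0,"grip":-0.2},{"x":-0.0312,"y":-0.0128,"z":0.012,"rx":0,"ry":0,"rz":0,"grip":-0.2},{"x":-0.0312,"y":-0.0128,"z":0.012,"rx":0,"ry":0,"rz":0,"grip":-0.2},{"x":0,"y":0,"z":0,"rx":0,"ry":0,"rz":0,"grip":-0.2},{"x":0,"y":0,"z":0,"rx":0,"ry":0,"rz":0,"grip":-0.2}], squeeze=40)

```text
time_s: 2.9
position: [0.3962, 0.3251, 0.1496]
tool_rot: [[-0.93, 0.367, 0.0], [0.367, 0.93, 0.0], [0.0, 0.0, -1.0]]
ft_force: [-0.3, -0.4, 0.3]
grip_width: 0.0512
```

```bash
python3 go.py .3967 .325 .049 68.5; python3 - <<'E'
from rect import *
L=[]
for c in('side','top'):
    im=snap(c); u,v=proj(im,np.array([[.397,.325,.08]]))[0].astype(int)
    L.append(cv2.resize(im['color'][max(v-45,0):v+45,u-45:u+45],(400,400),interpolation=cv2.INTER_CUBIC))
cv2.imwrite('pics/b2.png',np.hstack(L))
E
```

```text
t 2.9 pos [0.3962 0.3251 0.1496] yaw_y 68.47 w 0.0512 F [-0.3 -0.4  0.3]
turn [ 0.0003 -0.     -0.0006] rows>= 1.0  shift [-5.000e-04  1.000e-04  1.006e-01] rows>= 2.0
```

View pics/b2.png

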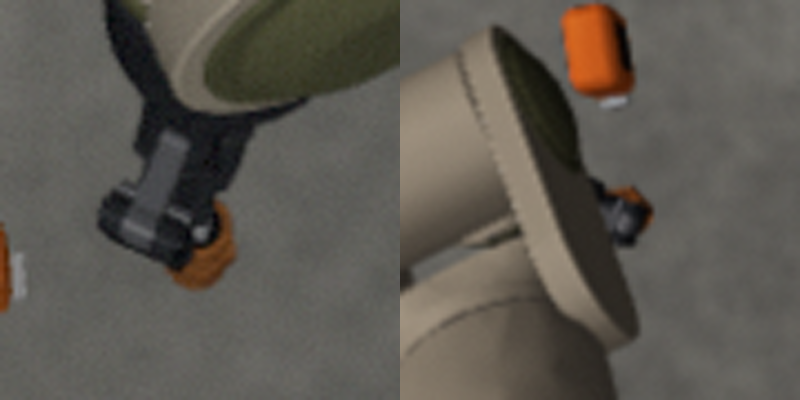

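Request:
play_rows(commands=[{"x":0,"y":0,"z":0.03,"rx":0,"ry":0,"rz":0,"grip":-0.2},{"x":0,"y":0,"z":0.03,"rx":0,"ry":0,"rz":0,"grip":-0.2},{"x":0,"y":0,"z":0.025,"rx":0,"ry":0,"rz":0,"grip":-0.2},{"x":0,"y":0,"z":0.0155,"rx":0,"ry":0,"rz":0,"grip":-0.2},{"x":0,"y":0,"z":0,"rx":0,"ry":0,"rz":0,"grip":-0.2},{"x":0,"y":0,"z":0,"rx":0,"ry":0,"rz":0,"grip":1},{"x":0,"y":0,"z":0,"rx":0,"ry":0,"rz":0,"grip":1},{"x":0,"y":0,"z":0,"rx":0,"ry":0,"rz":0,"grip":1},{"x":0,"y":0,"z":0,"rx":0,"ry":0,"rz":0,"grip":1}], squeeze=40)

```text
time_s: 4.12
position: [0.3968, 0.3251, 0.0499]
tool_rot: [[-0.93, 0.367, 0.002], [0.367, 0.93, 0.001], [-0.001, 0.002, -1.0]]
ft_force: [-1.6, 0.7, 7.5]
grip_width: 0.0243
```

```bash
python3 go.py .3967 .325 .16 4.3;python3 go.py .561 .015 .16 4.3;
```

```text
t 4.12 pos [0.3968 0.3251 0.0499] yaw_y 68.47 w 0.0243 F [-1.6  0.7  7.5]
turn [2.30e-03 2.00e-04 1.12e+00] rows>= 7.0  shift [-1.000e-04 -2.000e-04 -1.101e-01] rows>= 2.0
t 4.12 pos [0.3968 0.3251 0.0499] yaw_y 68.47 w 0.0243 F [-1.6  0.7  7.5]
turn [2.30e-03 2.00e-04 1.12e+00] rows>= 7.0  shift [-0.3216  0.1404 -0.1101] rows>= 6.0
```

Request:
play_rows(commands=[{"x":0,"y":0,"z":-0.02,"rx":0,"ry":0,"rz":0,"grip":1},{"x":0,"y":0,"z":-0.045,"rx":0,"ry":0,"rz":0,"grip":1},{"x":0,"y":0,"z":-0.045,"rx":0,"ry":0,"rz":0,"grip":1},{"x":0,"y":0,"z":0,"rx":0,"ry":0,"rz":0.16,"grip":1},{"x":0,"y":0,"z":0,"rx":0,"ry":0,"rz":0.16,"grip":1},{"x":0,"y":0,"z":0,"rx":0,"ry":0,"rz":0.16,"grip":1},{"x":0,"y":0,"z":0,"rx":0,"ry":0,"rz":0.16,"grip":1},{"x":0,"y":0,"z":0,"rx":0,"ry":0,"rz":0.16,"grip":1},{"x":0,"y":0,"z":0,"rx":0,"ry":0,"rz":0.16,"grip":1},{"x":0,"y":0,"z":0,"rx":0,"ry":0,"rz":0.16,"grip":1}])

```text
time_s: 5.38
position: [0.3962, 0.3246, 0.1589]
tool_rot: [[-0.07, 0.998, -0.0], [0.998, 0.07, -0.0], [-0.0, -0.0, -1.0]]
ft_force: [0.3, -0.1, -0.8]
grip_width: 0.0243
```

Request:
play_rows(commands=[{"x":-0.04,"y":0.0175,"z":0,"rx":0,"ry":0,"rz":0,"grip":1},{"x":-0.04,"y":0.0175,"z":0,"rx":0,"ry":0,"rz":0,"grip":1},{"x":-0.04,"y":0.0175,"z":0,"rx":0,"ry":0,"rz":0,"grip":1},{"x":-0.04,"y":0.0175,"z":0,"rx":0,"ry":0,"rz":0,"grip":1},{"x":-0.04,"y":0.0175,"z":0,"rx":0,"ry":0,"rz":0,"grip":1},{"x":-0.04,"y":0.0175,"z":0,"rx":0,"ry":0,"rz":0,"grip":1},{"x":-0.04,"y":0.0175,"z":0,"rx":0,"ry":0,"rz":0,"grip":1},{"x":-0.04,"y":0.0175,"z":0,"rx":0,"ry":0,"rz":0,"grip":1},{"x":0,"y":0,"z":0,"rx":0,"ry":0,"rz":0,"grip":1}])

```text
time_s: 6.5
position: [0.5609, 0.0137, 0.1586]
tool_rot: [[-0.071, 0.997, 0.0], [0.997, 0.071, -0.0], [-0.0, 0.0, -1.0]]
ft_force: [-0.9, 0.4, -1.3]
grip_width: 0.0241
```

```bash
python3 go.py .561 .015 .056 4.3; python3 - <<'E'
from rect import *
im=snap('side'); u,v=proj(im,np.array([[.56,.015,.1]]))[0].astype(int)
cv2.imwrite('pics/b3.png',cv2.resize(im['color'][v-70:v+70,u-70:u+70],(560,560),interpolation=cv2.INTER_CUBIC))
E
```

```text
t 6.5 pos [0.5609 0.0137 0.1586] yaw_y 4.1 w 0.0241 F [-0.9  0.4 -1.3]
turn [ 0.0002  0.0004 -0.0035] rows>= 1.0  shift [0.0013 0.0002 0.1026] rows>= 2.0
```

View pics/b3.png

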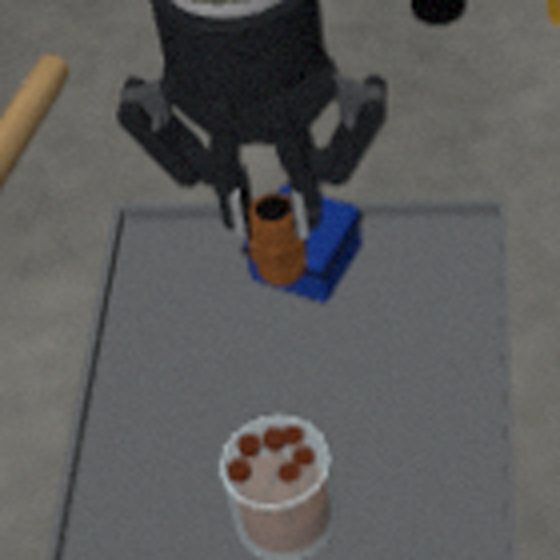

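Request:
play_rows(commands=[{"x":0.001,"y":0,"z":0.04,"rx":0,"ry":0,"rz":0,"grip":1},{"x":0,"y":0,"z":0.04,"rx":0,"ry":0,"rz":0,"grip":1},{"x":0,"y":0,"z":0.02,"rx":0,"ry":0,"rz":0,"grip":1},{"x":0,"y":0,"z":0.003,"rx":0,"ry":0,"rz":0,"grip":1},{"x":0,"y":0,"z":0,"rx":0,"ry":0,"rz":0,"grip":1}])

```text
time_s: 7.18
position: [0.56, 0.0177, 0.0565]
tool_rot: [[-0.076, 0.997, 0.001], [0.997, 0.076, -0.0], [-0.0, 0.001, -1.0]]
ft_force: [0.2, 0.1, -0.6]
grip_width: 0.024
```

Request:
play_rows(commands=[{"x":0,"y":0,"z":0.002,"rx":0,"ry":0,"rz":0,"grip":1},{"x":0,"y":0,"z":0,"rx":0,"ry":0,"rz":0,"grip":1}])

```text
time_s: 7.42
position: [0.5604, 0.0172, 0.0549]
tool_rot: [[-0.075, 0.997, 0.002], [0.997, 0.075, -0.0], [-0.0, 0.002, -1.0]]
ft_force: [0.0, 1.0, 5.2]
grip_width: 0.0241
```

Request:
play_rows(commands=[{"x":0,"y":0,"z":0,"rx":0,"ry":0,"rz":0,"grip":0.2},{"x":0,"y":0,"z":0,"rx":0,"ry":0,"rz":0,"grip":-0.2},{"x":0,"y":0,"z":0,"rx":0,"ry":0,"rz":0,"grip":-0.2},{"x":0,"y":0,"z":0,"rx":0,"ry":0,"rz":0,"grip":-0.2},{"x":0,"y":0,"z":-0.03,"rx":0,"ry":0,"rz":0,"grip":-0.2},{"x":0,"y":0,"z":-0.05,"rx":0,"ry":0,"rz":0,"grip":-0.2},{"x":0,"y":0,"z":-0.05,"rx":0,"ry":0,"rz":0,"grip":-0.2}])

```text
time_s: 8.3
position: [0.5597, 0.0171, 0.1852]
tool_rot: [[-0.075, 0.997, -0.001], [0.997, 0.075, 0.0], [0.0, -0.001, -1.0]]
ft_force: [0.4, -1.1, -0.9]
grip_width: 0.0515
```

```bash
python3 go.py .504 -.342 .16 4.3; python3 - <<'E'
from rect import *
L=[]
for c in('side','top'):
    im=snap(c); u,v=proj(im,np.array([[.56,.015,.04]]))[0].astype(int)
    L.append(cv2.resize(im['color'][v-60:v+60,u-60:u+60],(400,400),interpolation=cv2.INTER_CUBIC))
cv2.imwrite('pics/b4.png',np.hstack(L))
E
```

```text
t 8.3 pos [0.5597 0.0171 0.1852] yaw_y 4.29 w 0.0515 F [ 0.4 -1.1 -0.9]
turn [-0.0007 -0.0002 -0.0001] rows>= 1.0  shift [-0.3539 -0.0825  0.0252] rows>= 6.0
```

View pics/b4.png

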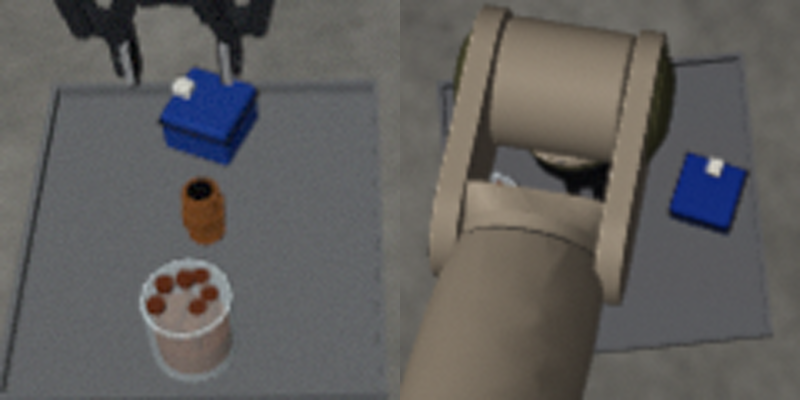

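Request:
play_rows(commands=[{"x":-0.0444,"y":-0.0101,"z":0.003,"rx":0,"ry":0,"rz":0,"grip":-0.5},{"x":-0.0444,"y":-0.0101,"z":0.003,"rx":0,"ry":0,"rz":0,"grip":-0.5},{"x":-0.0444,"y":-0.0101,"z":0.003,"rx":0,"ry":0,"rz":0,"grip":-0.5},{"x":-0.0444,"y":-0.0101,"z":0.003,"rx":0,"ry":0,"rz":0,"grip":-0.5},{"x":-0.0444,"y":-0.0101,"z":0.003,"rx":0,"ry":0,"rz":0,"grip":-0.5},{"x":-0.0444,"y":-0.0101,"z":0.003,"rx":0,"ry":0,"rz":0,"grip":-0.5},{"x":-0.0444,"y":-0.0101,"z":0.003,"rx":0,"ry":0,"rz":0,"grip":-0.5},{"x":-0.0444,"y":-0.0101,"z":0.003,"rx":0,"ry":0,"rz":0,"grip":-0.5}])

```text
time_s: 9.4
position: [0.5055, -0.3445, 0.159]
tool_rot: [[-0.075, 0.997, -0.001], [0.997, 0.075, 0.001], [0.001, -0.001, -1.0]]
ft_force: [1.2, 0.2, 0.1]
grip_width: 0.0638
```

Request:
play_rows(commands=[{"x":0,"y":0,"z":0.005,"rx":0,"ry":0,"rz":-0.1745,"grip":-0.5},{"x":0,"y":0,"z":0.005,"rx":0,"ry":0,"rz":-0.1745,"grip":-0.5},{"x":0,"y":0,"z":0.005,"rx":0,"ry":0,"rz":-0.1745,"grip":-0.5},{"x":0,"y":0,"z":0.005,"rx":0,"ry":0,"rz":-0.1745,"grip":-0.5},{"x":0,"y":0,"z":0.005,"rx":0,"ry":0,"rz":-0.1745,"grip":-0.5},{"x":0,"y":0,"z":0.005,"rx":0,"ry":0,"rz":-0.1745,"grip":-0.5},{"x":0,"y":0,"z":0.005,"rx":0,"ry":0,"rz":-0.1745,"grip":-0.5},{"x":0,"y":0,"z":0.005,"rx":0,"ry":0,"rz":-0.1745,"grip":-0.5},{"x":0,"y":0,"z":0.005,"rx":0,"ry":0,"rz":-0.1745,"grip":-0.5},{"x":0,"y":0,"z":0,"rx":0,"ry":0,"rz":0,"grip":-0.5}])

```text
time_s: 10.65
position: [0.5057, -0.3429, 0.1139]
tool_rot: [[-0.997, -0.073, -0.001], [-0.073, 0.997, 0.001], [0.001, 0.001, -1.0]]
ft_force: [0.1, -0.0, 0.3]
grip_width: 0.0638
```

```bash
python3 go.py .5055 -.343 .0255 94.3; python3 - <<'E'
from rect import *
L=[]
for c in('side','top'):
    im=snap(c); u,v=proj(im,np.array([[.506,-.343,.04]]))[0].astype(int)
    L.append(cv2.resize(im['color'][v-45:v+45,u-45:u+45],(400,400),interpolation=cv2.INTER_CUBIC))
cv2.imwrite('pics/b5.png',np.hstack(L))
t=im
for c in('side','top'):
  im=snap(c)
  try: print(c,fit(im,M['nip'],'bronze',(.56,.016),.005,(0,),None,20,.025))
  except Exception as e: print(c,e)
E
```

```text
t 10.65 pos [ 0.5057 -0.3429  0.1139] yaw_y 94.19 w 0.0638 F [ 0.1 -0.   0.3]
turn [ 0.0013 -0.0011 -0.002 ] rows>= 1.0  shift [ 0.0002 -0.0001  0.0884] rows>= 2.0
side (array([0.56062526, 0.0136814 , 0.05327128]), np.float64(0.13136902242911552))
top (array([0.5598306 , 0.01708352, 0.15670088]), np.float64(0.07714300379837799))
```

View pics/b5.png

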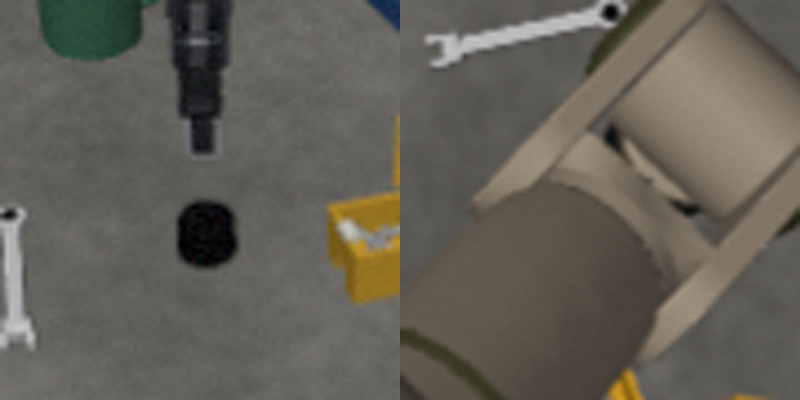

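Request:
play_rows(commands=[{"x":0,"y":0,"z":0.03,"rx":0,"ry":0,"rz":0,"grip":-0.5},{"x":0,"y":0,"z":0.03,"rx":0,"ry":0,"rz":0,"grip":-0.5},{"x":0,"y":0,"z":0.02,"rx":0,"ry":0,"rz":0,"grip":-0.5},{"x":0,"y":0,"z":0.008,"rx":0,"ry":0,"rz":0,"grip":-0.5},{"x":0,"y":0,"z":0,"rx":0,"ry":0,"rz":0,"grip":-0.5},{"x":0,"y":0,"z":0,"rx":0,"ry":0,"rz":0,"grip":1},{"x":0,"y":0,"z":0,"rx":0,"ry":0,"rz":0,"grip":1},{"x":0,"y":0,"z":0,"rx":0,"ry":0,"rz":0,"grip":1},{"x":0,"y":0,"z":0,"rx":0,"ry":0,"rz":0,"grip":1},{"x":0,"y":0,"z":-0.02,"rx":0,"ry":0,"rz":0,"grip":1},{"x":0,"y":0,"z":-0.05,"rx":0,"ry":0,"rz":0,"grip":1},{"x":0,"y":0,"z":-0.06,"rx":0,"ry":0,"rz":0,"grip":1}])

```text
time_s: 12.35
position: [0.5055, -0.3427, 0.1575]
tool_rot: [[-0.997, -0.074, -0.002], [-0.074, 0.997, 0.002], [0.002, 0.002, -1.0]]
ft_force: [0.2, -0.7, -2.6]
grip_width: 0.0383
```

```bash
python3 go.py .4765 .1045 .15 94.3; python3 - <<'E'
from rect import *
im=snap('side'); u,v=proj(im,np.array([[.506,-.343,.1]]))[0].astype(int)
cv2.imwrite('pics/b6.png',cv2.resize(im['color'][v-45:v+45,u-45:u+45],(400,400),interpolation=cv2.INTER_CUBIC))
E
```

```text
t 12.35 pos [ 0.5055 -0.3427  0.1575] yaw_y 94.27 w 0.0383 F [ 0.2 -0.7 -2.6]
turn [ 0.002  -0.0017 -0.0005] rows>= 1.0  shift [-0.0046  0.4481  0.0075] rows>= 8.0
```

View pics/b6.png

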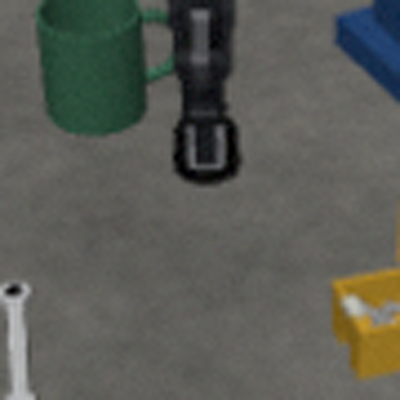

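Request:
play_rows(commands=[{"x":-0.0004,"y":0.0498,"z":0,"rx":0,"ry":0,"rz":0,"grip":1},{"x":-0.0004,"y":0.0498,"z":0,"rx":0,"ry":0,"rz":0,"grip":1},{"x":-0.0004,"y":0.0498,"z":0,"rx":0,"ry":0,"rz":0,"grip":1},{"x":-0.0004,"y":0.0498,"z":0,"rx":0,"ry":0,"rz":0,"grip":1},{"x":-0.0004,"y":0.0498,"z":0,"rx":0,"ry":0,"rz":0,"grip":1},{"x":-0.0004,"y":0.0498,"z":0,"rx":0,"ry":0,"rz":0,"grip":1},{"x":-0.0004,"y":0.0498,"z":0,"rx":0,"ry":0,"rz":0,"grip":1},{"x":-0.0004,"y":0.0498,"z":0,"rx":0,"ry":0,"rz":0,"grip":1},{"x":-0.0004,"y":0.0498,"z":0,"rx":0,"ry":0,"rz":0,"grip":1},{"x":0,"y":0,"z":0.02,"rx":0,"ry":0,"rz":0,"grip":1},{"x":0,"y":0,"z":0.02,"rx":0,"ry":0,"rz":0,"grip":1},{"x":0,"y":0,"z":0,"rx":0,"ry":0,"rz":0,"grip":1}])

```text
time_s: 13.9
position: [0.4754, 0.1042, 0.1159]
tool_rot: [[-0.997, -0.075, -0.003], [-0.075, 0.997, 0.0], [0.003, 0.0, -1.0]]
ft_force: [0.0, -0.7, -3.0]
grip_width: 0.0377
```

```bash
python3 go.py .4756 .1044 .0305 94.3; python3 - <<'E'
from rect import *
im=snap('side'); u,v=proj(im,np.array([[.506,.1,.06]]))[0].astype(int)
cv2.imwrite('pics/b7.png',cv2.resize(im['color'][v-60:v+60,u-60:u+60],(480,480),interpolation=cv2.INTER_CUBIC))
E
```

```text
t 13.9 pos [0.4754 0.1042 0.1159] yaw_y 94.29 w 0.0377 F [ 0.  -0.7 -3. ]
turn [ 0.0003 -0.0027 -0.0002] rows>= 1.0  shift [-0.0003  0.0002  0.0854] rows>= 2.0
```

View pics/b7.png

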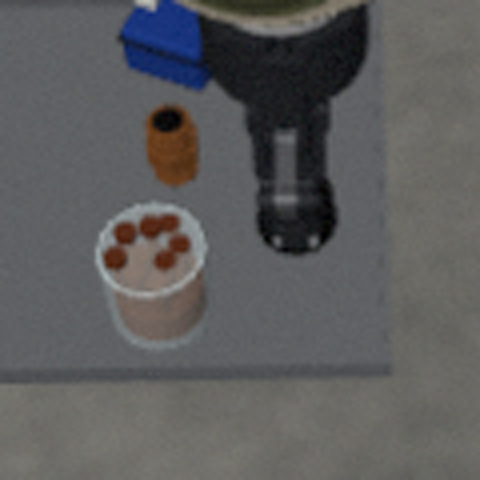

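Request:
play_rows(commands=[{"x":0,"y":0,"z":0.035,"rx":0,"ry":0,"rz":0,"grip":1},{"x":0,"y":0,"z":0.03,"rx":0,"ry":0,"rz":0,"grip":1},{"x":0,"y":0,"z":0.015,"rx":0,"ry":0,"rz":0,"grip":1},{"x":0,"y":0,"z":0.003,"rx":0,"ry":0,"rz":0,"grip":1},{"x":0,"y":0,"z":0,"rx":0,"ry":0,"rz":0,"grip":1}])

```text
time_s: 14.58
position: [0.4767, 0.104, 0.0347]
tool_rot: [[-0.997, -0.074, 0.001], [-0.074, 0.997, -0.0], [-0.001, -0.0, -1.0]]
ft_force: [-0.2, -0.9, -1.7]
grip_width: 0.038
```

Request:
play_rows(commands=[{"x":0,"y":0,"z":0.003,"rx":0,"ry":0,"rz":0,"grip":1},{"x":0,"y":0,"z":0,"rx":0,"ry":0,"rz":0,"grip":1}])

```text
time_s: 14.82
position: [0.477, 0.1041, 0.033]
tool_rot: [[-0.997, -0.075, 0.004], [-0.075, 0.997, -0.0], [-0.004, -0.001, -1.0]]
ft_force: [-4.0, -0.4, 16.8]
grip_width: 0.0382
```

Request:
play_rows(commands=[{"x":0,"y":0,"z":-0.001,"rx":0,"ry":0,"rz":0,"grip":0},{"x":0,"y":0,"z":0,"rx":0,"ry":0,"rz":0,"grip":-0.2},{"x":0,"y":0,"z":0,"rx":0,"ry":0,"rz":0,"grip":-0.2},{"x":0,"y":0,"z":0,"rx":0,"ry":0,"rz":0,"grip":-0.2},{"x":0,"y":0,"z":-0.03,"rx":0,"ry":0,"rz":0,"grip":-0.2},{"x":0,"y":0,"z":-0.05,"rx":0,"ry":0,"rz":0,"grip":-0.2},{"x":0,"y":0,"z":-0.05,"rx":0,"ry":0,"rz":0,"grip":-0.2}])

```text
time_s: 15.7
position: [0.4759, 0.1041, 0.1632]
tool_rot: [[-0.997, -0.075, -0.001], [-0.075, 0.997, 0.0], [0.001, 0.0, -1.0]]
ft_force: [0.8, -0.6, 0.0]
grip_width: 0.0511
```

```bash
python3 go.py .633 -.301 .165 11; python3 - <<'E'
from rect import *
im=snap('side'); u,v=proj(im,np.array([[.506,.1,.03]]))[0].astype(int)
cv2.imwrite('pics/b8.png',cv2.resize(im['color'][v-60:v+60,u-60:u+60],(480,480),interpolation=cv2.INTER_CUBIC))
E
```

```text
t 15.7 pos [0.4759 0.1041 0.1632] yaw_y 94.28 w 0.0511 F [ 0.8 -0.6  0. ]
turn [-5.0000e-04 -7.0000e-04  1.4535e+00] rows>= 8.0  shift [-0.4276  0.0769 -0.0018] rows>= 7.0
```

View pics/b8.png

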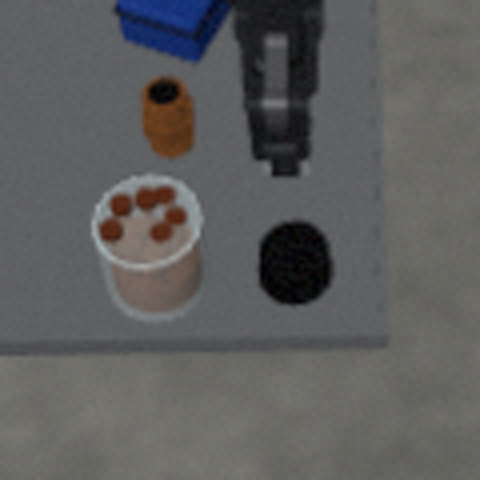

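Request:
play_rows(commands=[{"x":0,"y":0,"z":0,"rx":0,"ry":0,"rz":0.1817,"grip":0.2},{"x":0,"y":0,"z":0,"rx":0,"ry":0,"rz":0.1817,"grip":0.2},{"x":0,"y":0,"z":0,"rx":0,"ry":0,"rz":0.1817,"grip":0.2},{"x":0,"y":0,"z":0,"rx":0,"ry":0,"rz":0.1817,"grip":0.2},{"x":0,"y":0,"z":0,"rx":0,"ry":0,"rz":0.1817,"grip":0.2},{"x":0,"y":0,"z":0,"rx":0,"ry":0,"rz":0.1817,"grip":0.2},{"x":0,"y":0,"z":0,"rx":0,"ry":0,"rz":0.1817,"grip":0.2},{"x":0,"y":0,"z":0,"rx":0,"ry":0,"rz":0.1817,"grip":0.2}])

```text
time_s: 16.75
position: [0.476, 0.1041, 0.1615]
tool_rot: [[-0.185, 0.983, -0.0], [0.983, 0.185, 0.0], [0.0, -0.0, -1.0]]
ft_force: [-0.3, -0.0, 0.1]
grip_width: 0.0339
```

Request:
play_rows(commands=[{"x":-0.0475,"y":0.00855,"z":0,"rx":0,"ry":0,"rz":0,"grip":0.2},{"x":-0.0475,"y":0.00855,"z":0,"rx":0,"ry":0,"rz":0,"grip":0.2},{"x":-0.0475,"y":0.00855,"z":0,"rx":0,"ry":0,"rz":0,"grip":0.2},{"x":-0.0475,"y":0.00855,"z":0,"rx":0,"ry":0,"rz":0,"grip":0.2},{"x":-0.0475,"y":0.00855,"z":0,"rx":0,"ry":0,"rz":0,"grip":0.2},{"x":-0.0475,"y":0.00855,"z":0,"rx":0,"ry":0,"rz":0,"grip":0.2},{"x":-0.0475,"y":0.00855,"z":0,"rx":0,"ry":0,"rz":0,"grip":0.2},{"x":-0.0475,"y":0.00855,"z":0,"rx":0,"ry":0,"rz":0,"grip":0.2},{"x":-0.0475,"y":0.00855,"z":0,"rx":0,"ry":0,"rz":0,"grip":0.2},{"x":0,"y":0,"z":0.04,"rx":0,"ry":0,"rz":0,"grip":0.2},{"x":0,"y":0,"z":0.04,"rx":0,"ry":0,"rz":0,"grip":0.2},{"x":0,"y":0,"z":0,"rx":0,"ry":0,"rz":0,"grip":0.2}])

```text
time_s: 18.25
position: [0.6318, -0.3001, 0.0783]
tool_rot: [[-0.191, 0.982, -0.006], [0.982, 0.191, 0.004], [0.005, -0.005, -1.0]]
ft_force: [-0.2, 0.9, 1.2]
grip_width: 0.0342
```

```bash
python3 go.py .633 -.301 .018 10.9; python3 - <<'E'
from rect import *
im=snap('side'); u,v=proj(im,np.array([[.63,-.3,.03]]))[0].astype(int)
cv2.imwrite('pics/b9.png',cv2.resize(im['color'][v-45:v+45,u-45:u+45],(480,480),interpolation=cv2.INTER_CUBIC))
E
```

```text
t 18.25 pos [ 0.6318 -0.3001  0.0783] yaw_y 10.98 w 0.0342 F [-0.2  0.9  1.2]
turn [-0.0051 -0.0052  0.0015] rows>= 1.0  shift [-0.0011  0.001   0.0603] rows>= 1.0
```

View pics/b9.png

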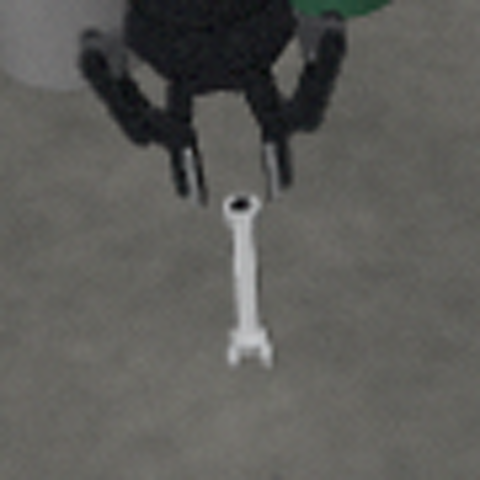

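Request:
play_rows(commands=[{"x":0,"y":0.001,"z":0.03,"rx":0,"ry":0,"rz":0,"grip":0.2},{"x":0,"y":0,"z":0.02,"rx":0,"ry":0,"rz":0,"grip":0.2},{"x":0,"y":0,"z":0.009,"rx":0,"ry":0,"rz":0,"grip":0.2},{"x":0,"y":0,"z":0,"rx":0,"ry":0,"rz":0,"grip":0.2},{"x":0,"y":0,"z":0,"rx":0,"ry":0,"rz":0,"grip":0.2}])

```text
time_s: 18.92
position: [0.6348, -0.3011, 0.0244]
tool_rot: [[-0.191, 0.982, 0.002], [0.982, 0.191, -0.001], [-0.002, 0.002, -1.0]]
ft_force: [0.2, 0.8, 0.0]
grip_width: 0.0345
```

Request:
play_rows(commands=[{"x":0,"y":0,"z":0,"rx":0,"ry":0,"rz":0,"grip":1},{"x":0,"y":0,"z":0,"rx":0,"ry":0,"rz":0,"grip":1},{"x":0,"y":0,"z":0,"rx":0,"ry":0,"rz":0,"grip":1},{"x":0,"y":0,"z":0,"rx":0,"ry":0,"rz":0,"grip":1}], squeeze=60)

```text
time_s: 19.42
position: [0.6343, -0.3007, 0.0231]
tool_rot: [[-0.191, 0.982, 0.0], [0.982, 0.191, -0.0], [-0.0, 0.0, -1.0]]
ft_force: [-0.2, 1.1, 2.6]
grip_width: 0.0001
```

Request:
play_rows(commands=[{"x":0,"y":0,"z":0,"rx":0,"ry":0,"rz":0,"grip":0.2},{"x":0,"y":0,"z":0,"rx":0,"ry":0,"rz":0,"grip":0.2},{"x":0,"y":0,"z":0,"rx":0,"ry":0,"rz":0,"grip":0.2},{"x":0,"y":0,"z":0.007,"rx":0,"ry":0,"rz":0,"grip":0.2},{"x":0,"y":0,"z":0,"rx":0,"ry":0,"rz":0,"grip":0.2},{"x":0,"y":0,"z":0,"rx":0,"ry":0,"rz":0,"grip":0.2}])

```text
time_s: 20.18
position: [0.6342, -0.3007, 0.0156]
tool_rot: [[-0.191, 0.982, -0.0], [0.982, 0.191, 0.0], [0.0, -0.0, -1.0]]
ft_force: [0.3, 0.3, -0.3]
grip_width: 0.0341
```

```bash
python3 go.py .633 -.301 .018 10.9; python3 - <<'E'
from rect import *
im=snap('side'); u,v=proj(im,np.array([[.63,-.3,.03]]))[0].astype(int)
cv2.imwrite('pics/b10.png',cv2.resize(im['color'][v-35:v+35,u-35:u+35],(560,560),interpolation=cv2.INTER_CUBIC))
E
```

```text
t 20.18 pos [ 0.6342 -0.3007  0.0156] yaw_y 11.0 w 0.0341 F [ 0.3  0.3 -0.3]
turn [-0.0002 -0.0002  0.0017] rows>= 1.0  shift [-0.0001 -0.0012 -0.0024] rows>= 1.0
```

View pics/b10.png

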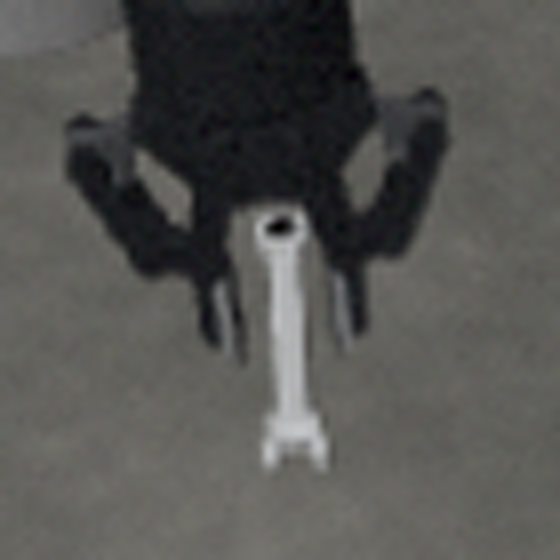

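Wrench still in place between the pads; close now and lift.

Request:
play_rows(commands=[{"x":0,"y":0,"z":0,"rx":0,"ry":0,"rz":0,"grip":1},{"x":0,"y":0,"z":0,"rx":0,"ry":0,"rz":0,"grip":1},{"x":0,"y":0,"z":0,"rx":0,"ry":0,"rz":0,"grip":1},{"x":0,"y":0,"z":0,"rx":0,"ry":0,"rz":0,"grip":1}], squeeze=60)

```text
time_s: 20.72
position: [0.6343, -0.3008, 0.0162]
tool_rot: [[-0.191, 0.982, 0.0], [0.982, 0.191, -0.0], [-0.0, 0.0, -1.0]]
ft_force: [-0.1, 1.4, 4.1]
grip_width: 0.0096
```

Request:
play_rows(commands=[{"x":0,"y":0,"z":-0.02,"rx":0,"ry":0,"rz":0,"grip":1},{"x":0,"y":0,"z":-0.05,"rx":0,"ry":0,"rz":0,"grip":1},{"x":0,"y":0,"z":-0.05,"rx":0,"ry":0,"rz":0,"grip":1},{"x":0,"y":0,"z":0,"rx":0,"ry":0,"rz":0.117,"grip":1},{"x":0,"y":0,"z":0,"rx":0,"ry":0,"rz":0,"grip":1}])

```text
time_s: 21.35
position: [0.6341, -0.3006, 0.1368]
tool_rot: [[-0.076, 0.997, 0.001], [0.997, 0.076, -0.0], [-0.0, 0.001, -1.0]]
ft_force: [-0.4, 0.2, -1.3]
grip_width: 0.0097
```

```bash
python3 go.py .638 .0214 .13 4.3; python3 - <<'E'
from rect import *
im=snap('side'); u,v=proj(im,np.array([[.63,-.3,.1]]))[0].astype(int)
cv2.imwrite('pics/b11.png',cv2.resize(im['color'][v-35:v+35,u-35:u+35],(560,560),interpolation=cv2.INTER_CUBIC))
E
```

```text
t 21.35 pos [ 0.6341 -0.3006  0.1368] yaw_y 4.34 w 0.0097 F [-0.4  0.2 -1.3]
turn [0.0005 0.0005 0.0007] rows>= 1.0  shift [0.3208 0.028  0.0068] rows>= 6.0
```

View pics/b11.png

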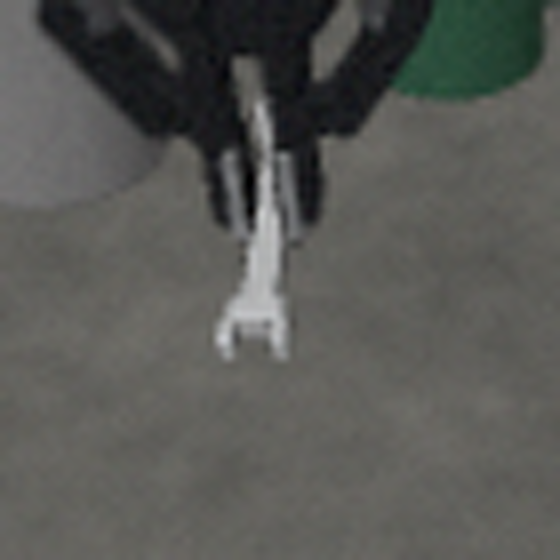

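Request:
play_rows(commands=[{"x":0.0458,"y":0.004,"z":0,"rx":0,"ry":0,"rz":0,"grip":1},{"x":0.0458,"y":0.004,"z":0,"rx":0,"ry":0,"rz":0,"grip":1},{"x":0.0458,"y":0.004,"z":0,"rx":0,"ry":0,"rz":0,"grip":1},{"x":0.0458,"y":0.004,"z":0,"rx":0,"ry":0,"rz":0,"grip":1},{"x":0.0458,"y":0.004,"z":0,"rx":0,"ry":0,"rz":0,"grip":1},{"x":0.0458,"y":0.004,"z":0,"rx":0,"ry":0,"rz":0,"grip":1},{"x":0.0458,"y":0.004,"z":0,"rx":0,"ry":0,"rz":0,"grip":1},{"x":0,"y":0,"z":0.03,"rx":0,"ry":0,"rz":0,"grip":1},{"x":0,"y":0,"z":0.03,"rx":0,"ry":0,"rz":0,"grip":1},{"x":0,"y":0,"z":0,"rx":0,"ry":0,"rz":0,"grip":1}])

```text
time_s: 22.65
position: [0.6367, 0.0213, 0.0734]
tool_rot: [[-0.077, 0.997, -0.006], [0.997, 0.077, 0.001], [0.001, -0.006, -1.0]]
ft_force: [-0.2, -0.8, -1.4]
grip_width: 0.0097
```

```bash
python3 go.py .638 .0214 .022 4.3; python3 - <<'E'
from rect import *
im=snap('side'); u,v=proj(im,np.array([[.62,.02,.05]]))[0].astype(int)
cv2.imwrite('pics/b12.png',cv2.resize(im['color'][v-60:v+60,u-60:u+60],(560,560),interpolation=cv2.INTER_CUBIC))
E
```

```text
t 22.65 pos [0.6367 0.0213 0.0734] yaw_y 4.4 w 0.0097 F [-0.2 -0.8 -1.4]
turn [-0.0058 -0.0013  0.0017] rows>= 1.0  shift [-0.      0.0013  0.0514] rows>= 1.0
```

View pics/b12.png

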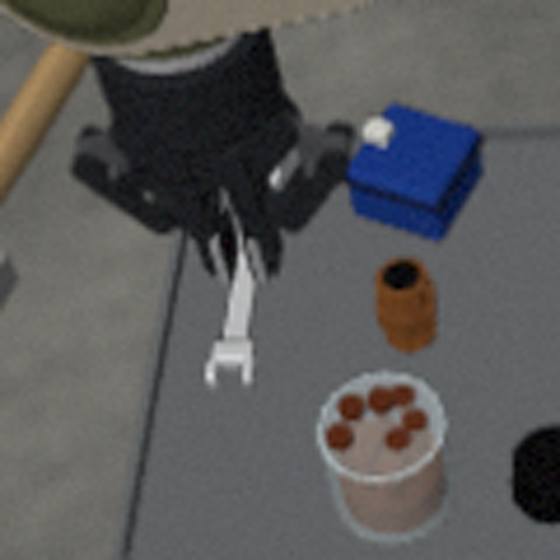

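Request:
play_rows(commands=[{"x":0,"y":0.0105,"z":0.01,"rx":0,"ry":0,"rz":0,"grip":1},{"x":0,"y":0,"z":0.02,"rx":0,"ry":0,"rz":0,"grip":1},{"x":0,"y":0,"z":0.01,"rx":0,"ry":0,"rz":0,"grip":1},{"x":0,"y":0,"z":0,"rx":0,"ry":0,"rz":0,"grip":1},{"x":0,"y":0,"z":0,"rx":0,"ry":0,"rz":0,"grip":1}])

```text
time_s: 23.32
position: [0.6491, 0.0218, 0.0367]
tool_rot: [[-0.075, 0.997, 0.001], [0.997, 0.075, -0.0], [-0.0, 0.001, -1.0]]
ft_force: [-0.5, -0.5, -2.0]
grip_width: 0.0097
```

```bash
python3 go.py .648 .0221 .022 4.3; python3 - <<'E'
from rect import *
im=snap('side'); u,v=proj(im,np.array([[.62,.02,.05]]))[0].astype(int)
cv2.imwrite('pics/b13.png',cv2.resize(im['color'][v-50:v+50,u-50:u+50],(560,560),interpolation=cv2.INTER_CUBIC))
E
```

```text
t 23.32 pos [0.6491 0.0218 0.0367] yaw_y 4.3 w 0.0097 F [-0.5 -0.5 -2. ]
turn [ 0.0014  0.0003 -0.0001] rows>= 1.0  shift [ 0.0004 -0.0011  0.0147] rows>= 1.0
```

View pics/b13.png

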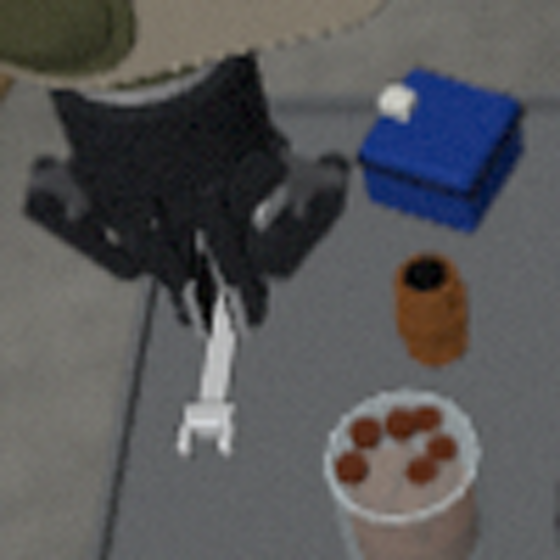

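Request:
play_rows(commands=[{"x":0,"y":0,"z":0.01,"rx":0,"ry":0,"rz":0,"grip":1},{"x":0,"y":0,"z":0.003,"rx":0,"ry":0,"rz":0,"grip":1},{"x":0,"y":0,"z":0,"rx":0,"ry":0,"rz":0,"grip":1}])

```text
time_s: 23.75
position: [0.6484, 0.0219, 0.0224]
tool_rot: [[-0.075, 0.997, -0.001], [0.997, 0.075, 0.0], [0.0, -0.001, -1.0]]
ft_force: [-0.1, 0.5, -1.1]
grip_width: 0.0098
```

Request:
play_rows(commands=[{"x":0,"y":0,"z":0.0015,"rx":0,"ry":0,"rz":0,"grip":1},{"x":0,"y":0,"z":0,"rx":0,"ry":0,"rz":0,"grip":1},{"x":0,"y":0,"z":0,"rx":0,"ry":0,"rz":0,"grip":0.5},{"x":0,"y":0,"z":0,"rx":0,"ry":0,"rz":0,"grip":0.3},{"x":0,"y":0,"z":0,"rx":0,"ry":0,"rz":0,"grip":0.3},{"x":0,"y":0,"z":0,"rx":0,"ry":0,"rz":0,"grip":0.3},{"x":0,"y":0,"z":-0.03,"rx":0,"ry":0,"rz":0,"grip":0.3},{"x":0,"y":0,"z":-0.05,"rx":0,"ry":0,"rz":0,"grip":0.3},{"x":0,"y":0,"z":-0.055,"rx":0,"ry":0,"rz":0,"grip":0.3}])

```text
time_s: 24.88
position: [0.6482, 0.0219, 0.1574]
tool_rot: [[-0.075, 0.997, -0.001], [0.997, 0.075, 0.0], [0.0, -0.001, -1.0]]
ft_force: [1.0, 0.3, 0.1]
grip_width: 0.0299
```

```bash
python3 go.py .3866 -.3296 .15 -69.2; python3 - <<'E'
from rect import *
im=snap('side'); u,v=proj(im,np.array([[.58,.02,.05]]))[0].astype(int)
cv2.imwrite('pics/b14.png',cv2.resize(im['color'][v-60:v+60,u-60:u+60],(560,560),interpolation=cv2.INTER_CUBIC))
E
```

```text
t 24.88 pos [0.6482 0.0219 0.1574] yaw_y 4.29 w 0.0299 F [1.  0.3 0.1]
turn [-1.3000e-03  5.0000e-04  1.2826e+00] rows>= 7.0  shift [-0.3694  0.2357  0.0074] rows>= 8.0
```

View pics/b14.png

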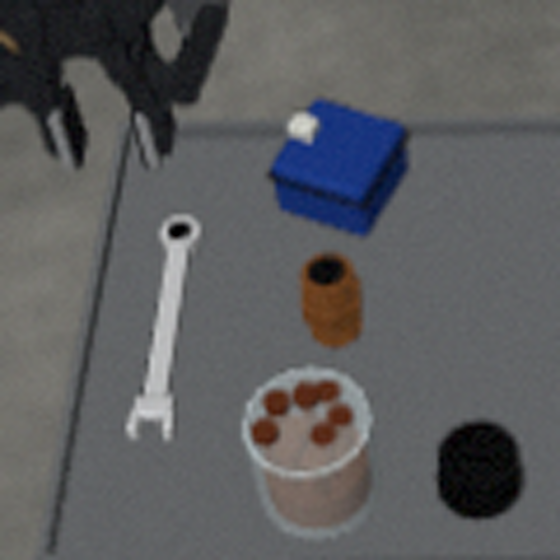

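Request:
play_rows(commands=[{"x":0,"y":0,"z":0,"rx":0,"ry":0,"rz":0.1832,"grip":-1},{"x":0,"y":0,"z":0,"rx":0,"ry":0,"rz":0.1832,"grip":-1},{"x":0,"y":0,"z":0,"rx":0,"ry":0,"rz":0.1832,"grip":-1},{"x":0,"y":0,"z":0,"rx":0,"ry":0,"rz":0.1832,"grip":-1},{"x":0,"y":0,"z":0,"rx":0,"ry":0,"rz":0.1832,"grip":-1},{"x":0,"y":0,"z":0,"rx":0,"ry":0,"rz":0.1832,"grip":-1},{"x":0,"y":0,"z":0,"rx":0,"ry":0,"rz":0.1832,"grip":-1}])

```text
time_s: 25.8
position: [0.6486, 0.0219, 0.1561]
tool_rot: [[0.937, 0.35, -0.0], [0.35, -0.937, 0.0], [-0.0, -0.0, -1.0]]
ft_force: [0.0, -0.7, 0.6]
grip_width: 0.0857
```

Request:
play_rows(commands=[{"x":-0.041,"y":0.0262,"z":0,"rx":0,"ry":0,"rz":0,"grip":-1},{"x":-0.041,"y":0.0262,"z":0,"rx":0,"ry":0,"rz":0,"grip":-1},{"x":-0.041,"y":0.0262,"z":0,"rx":0,"ry":0,"rz":0,"grip":-1},{"x":-0.041,"y":0.0262,"z":0,"rx":0,"ry":0,"rz":0,"grip":-1},{"x":-0.041,"y":0.0262,"z":0,"rx":0,"ry":0,"rz":0,"grip":-1},{"x":-0.041,"y":0.0262,"z":0,"rx":0,"ry":0,"rz":0,"grip":-1},{"x":-0.041,"y":0.0262,"z":0,"rx":0,"ry":0,"rz":0,"grip":-1},{"x":-0.041,"y":0.0262,"z":0,"rx":0,"ry":0,"rz":0,"grip":-1},{"x":-0.041,"y":0.0262,"z":0,"rx":0,"ry":0,"rz":0,"grip":-1},{"x":0,"y":0,"z":0.03,"rx":0,"ry":0,"rz":0,"grip":-1},{"x":0,"y":0,"z":0.03,"rx":0,"ry":0,"rz":0,"grip":-1},{"x":0,"y":0,"z":0,"rx":0,"ry":0,"rz":0,"grip":-1}])

```text
time_s: 27.3
position: [0.3868, -0.329, 0.095]
tool_rot: [[0.935, 0.355, -0.002], [0.355, -0.935, 0.003], [-0.001, -0.004, -1.0]]
ft_force: [0.6, 0.3, -0.2]
grip_width: 0.0853
```

```bash
python3 go.py .3866 -.3296 .021 -69.2; python3 - <<'E'
from rect import *
im=snap('side'); u,v=proj(im,np.array([[.387,-.33,.05]]))[0].astype(int)
cv2.imwrite('pics/b15.png',cv2.resize(im['color'][v-50:v+50,u-50:u+50],(560,560),interpolation=cv2.INTER_CUBIC))
im=snap('side')
for c,z0 in (('side',0),):
    print(fit(im,M['nip'],'bronze',(.56,.016),.005,(0,),None,20,.025))
E
```

```text
t 27.3 pos [ 0.3868 -0.329   0.095 ] yaw_y -69.2 w 0.0853 F [ 0.6  0.3 -0.2]
turn [-0.0037  0.0011  0.0001] rows>= 1.0  shift [-0.0004  0.0005  0.074 ] rows>= 2.0
(array([0.55995089, 0.01454567, 0.11453466]), np.float64(0.13032296650717703))
```

View pics/b15.png

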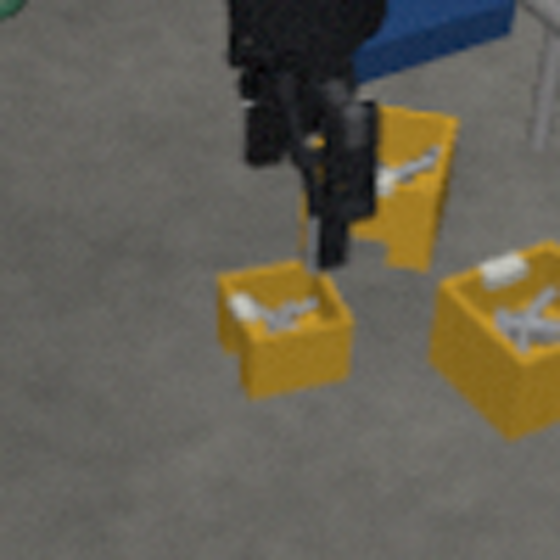

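Request:
play_rows(commands=[{"x":0,"y":0,"z":0.03,"rx":0,"ry":0,"rz":0,"grip":-1},{"x":0,"y":0,"z":0.03,"rx":0,"ry":0,"rz":0,"grip":-1},{"x":0,"y":0,"z":0.013,"rx":0,"ry":0,"rz":0,"grip":-1},{"x":0,"y":0,"z":0,"rx":0,"ry":0,"rz":0,"grip":-1},{"x":0,"y":0,"z":0,"rx":0,"ry":0,"rz":0,"grip":0},{"x":0,"y":0,"z":0,"rx":0,"ry":0,"rz":0,"grip":1},{"x":0,"y":0,"z":0,"rx":0,"ry":0,"rz":0,"grip":1},{"x":0,"y":0,"z":0,"rx":0,"ry":0,"rz":0,"grip":1},{"x":0,"y":0,"z":0,"rx":0,"ry":0,"rz":0,"grip":1}], squeeze=30)

```text
time_s: 28.52
position: [0.3878, -0.33, 0.0244]
tool_rot: [[0.935, 0.355, 0.001], [0.355, -0.935, -0.001], [0.001, 0.002, -1.0]]
ft_force: [0.5, 0.9, 5.0]
grip_width: 0.0553
```

Request:
play_rows(commands=[{"x":0,"y":0,"z":-0.02,"rx":0,"ry":0,"rz":0,"grip":1},{"x":0,"y":0,"z":-0.05,"rx":0,"ry":0,"rz":0,"grip":1},{"x":0,"y":0,"z":-0.06,"rx":0,"ry":0,"rz":0,"grip":1},{"x":0,"y":0,"z":-0.03,"rx":0,"ry":0,"rz":0,"grip":1},{"x":0,"y":0,"z":0,"rx":0,"ry":0,"rz":0,"grip":1}])

```text
time_s: 29.15
position: [0.3879, -0.3301, 0.1856]
tool_rot: [[0.935, 0.355, 0.003], [0.355, -0.935, -0.004], [0.001, 0.005, -1.0]]
ft_force: [0.1, 1.1, -2.3]
grip_width: 0.0556
```

```bash
python3 go.py .5685 -.0775 .17 -107.5; python3 - <<'E'
from rect import *
im=snap('side'); u,v=proj(im,np.array([[.387,-.33,.1]]))[0].astype(int)
cv2.imwrite('pics/b16.png',cv2.resize(im['color'][v-50:v+50,u-50:u+50],(560,560),interpolation=cv2.INTER_CUBIC))
E
```

```text
t 29.15 pos [ 0.3879 -0.3301  0.1856] yaw_y -69.18 w 0.0556 F [ 0.1  1.1 -2.3]
turn [ 0.0044 -0.003   0.6688] rows>= 4.0  shift [ 0.0963 -0.2952  0.0156] rows>= 5.0
```

View pics/b16.png

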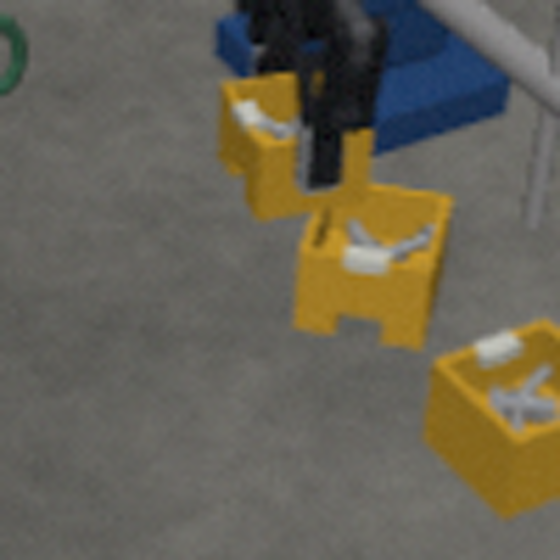

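Request:
play_rows(commands=[{"x":0,"y":0,"z":0,"rx":0,"ry":0,"rz":0.1672,"grip":1},{"x":0,"y":0,"z":0,"rx":0,"ry":0,"rz":0.1672,"grip":1},{"x":0,"y":0,"z":0,"rx":0,"ry":0,"rz":0.1672,"grip":1},{"x":0,"y":0,"z":0,"rx":0,"ry":0,"rz":0.1672,"grip":1},{"x":0.0138,"y":-0.0422,"z":0,"rx":0,"ry":0,"rz":0,"grip":1},{"x":0.0138,"y":-0.0422,"z":0,"rx":0,"ry":0,"rz":0,"grip":1},{"x":0.0138,"y":-0.0422,"z":0,"rx":0,"ry":0,"rz":0,"grip":1},{"x":0.0138,"y":-0.0422,"z":0,"rx":0,"ry":0,"rz":0,"grip":1},{"x":0.0138,"y":-0.0422,"z":0,"rx":0,"ry":0,"rz":0,"grip":1},{"x":0.0138,"y":-0.0422,"z":0,"rx":0,"ry":0,"rz":0,"grip":1},{"x":0.0138,"y":-0.0422,"z":0,"rx":0,"ry":0,"rz":0,"grip":1},{"x":0,"y":0,"z":0,"rx":0,"ry":0,"rz":0,"grip":1}])

```text
time_s: 30.7
position: [0.5688, -0.0745, 0.181]
tool_rot: [[0.955, -0.297, -0.003], [-0.297, -0.955, 0.002], [-0.004, -0.001, -1.0]]
ft_force: [-0.2, -1.6, -2.0]
grip_width: 0.0554
```

```bash
python3 go.py .5685 -.0775 .095 -107.5; python3 - <<'E'
from rect import *
im=snap('side'); u,v=proj(im,np.array([[.57,-.08,.1]]))[0].astype(int)
cv2.imwrite('pics/b17.png',cv2.resize(im['color'][v-50:v+50,u-50:u+50],(560,560),interpolation=cv2.INTER_CUBIC))
E
```

```text
t 30.7 pos [ 0.5688 -0.0745  0.181 ] yaw_y -107.3 w 0.0554 F [-0.2 -1.6 -2. ]
turn [-0.0005  0.0036  0.0035] rows>= 1.0  shift [0.0006 0.0029 0.086 ] rows>= 2.0
```

View pics/b17.png

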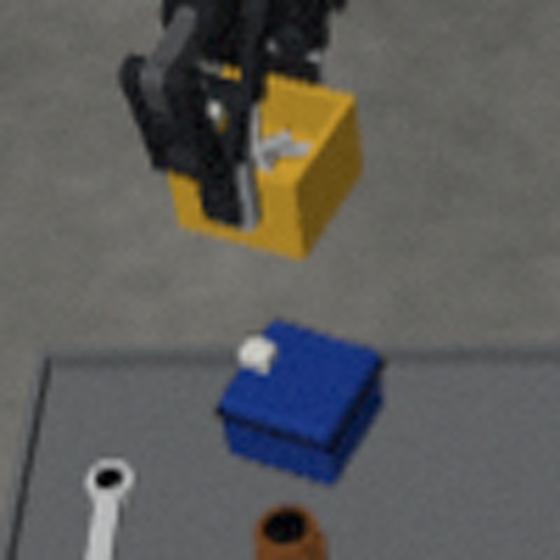

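Request:
play_rows(commands=[{"x":0.0005,"y":0.002,"z":0.04,"rx":0,"ry":0,"rz":0,"grip":1},{"x":0,"y":0,"z":0.03,"rx":0,"ry":0,"rz":0,"grip":1},{"x":0,"y":0,"z":0.02,"rx":0,"ry":0,"rz":0,"grip":1},{"x":0,"y":0,"z":0,"rx":0,"ry":0,"rz":0,"grip":1},{"x":0,"y":0,"z":0,"rx":0,"ry":0,"rz":0,"grip":1},{"x":0,"y":0,"z":0,"rx":0,"ry":0,"rz":0,"grip":1}])

```text
time_s: 31.5
position: [0.5686, -0.0794, 0.0942]
tool_rot: [[0.954, -0.301, 0.001], [-0.301, -0.954, -0.001], [0.002, 0.0, -1.0]]
ft_force: [-0.5, 0.1, -1.5]
grip_width: 0.0554
```

```bash
python3 go.py .5685 -.0775 .07 -107.5; python3 - <<'E'
from rect import *
im=snap('side'); u,v=proj(im,np.array([[.57,-.08,.06]]))[0].astype(int)
cv2.imwrite('pics/b18.png',cv2.resize(im['color'][v-35:v+35,u-35:u+35],(560,560),interpolation=cv2.INTER_CUBIC))
E
```

```text
t 31.5 pos [ 0.5686 -0.0794  0.0942] yaw_y -107.52 w 0.0554 F [-0.5  0.1 -1.5]
turn [ 0.0001 -0.0016 -0.0004] rows>= 1.0  shift [-0.0006 -0.0018  0.0242] rows>= 1.0
```

View pics/b18.png

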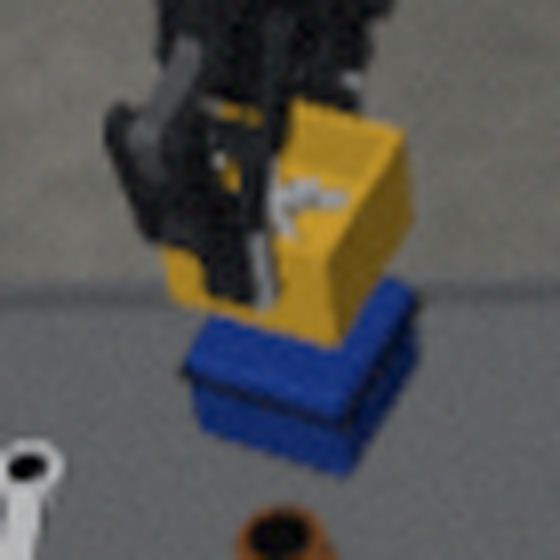

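Request:
play_rows(commands=[{"x":0,"y":-0.0018,"z":0.01,"rx":0,"ry":0,"rz":0,"grip":1},{"x":0,"y":0,"z":0,"rx":0,"ry":0,"rz":0,"grip":1},{"x":0,"y":0,"z":0,"rx":0,"ry":0,"rz":0,"grip":1}])

```text
time_s: 31.92
position: [0.5689, -0.0773, 0.0832]
tool_rot: [[0.954, -0.301, -0.0], [-0.301, -0.954, 0.0], [-0.0, 0.0, -1.0]]
ft_force: [-0.1, -0.0, -1.1]
grip_width: 0.0555
```

```bash
python3 go.py .5685 -.0775 .07 -107.5; python3 - <<'E'
from rect import *
im=snap('side'); u,v=proj(im,np.array([[.57,-.08,.06]]))[0].astype(int)
s=env.observe(); p=s['position']; R=np.array(s['tool_rot']); a=np.arctan2(R[1,1],R[0,1])+np.pi/2
A=cv2.resize(im['color'][v-35:v+35,u-35:u+35],(560,560),interpolation=cv2.INTER_CUBIC)
def draw(c,a,z0,z1,col):
    r=np.array([[np.cos(a),-np.sin(a)],[np.sin(a),np.cos(a)]])
    P=(np.array([[1,1],[1,-1],[-1,-1],[-1,1]])*.028)@r.T+c
    for z in(z0,z1):
        q=(proj(im,np.c_[P,np.full(4,z)])-[u-35,v-35]+.5)*8-.5
        cv2.polylines(A,[q.astype(np.int32)],True,col,1)
draw(p[:2],a,p[2]-.0244,p[2]-.0244+.04,(0,0,255))
draw((.5685,-.0775),np.radians(-17.5),.045,.045,(0,255,0))
cv2.imwrite('pics/b19.png',A)
E
```

```text
t 31.93 pos [ 0.5689 -0.0773  0.0832] yaw_y -107.49 w 0.0555 F [-0.1 -0.  -1.1]
turn [0.     0.0002 0.0001] rows>= 1.0  shift [-0.0003  0.0004  0.0132] rows>= 1.0
```

View pics/b19.png

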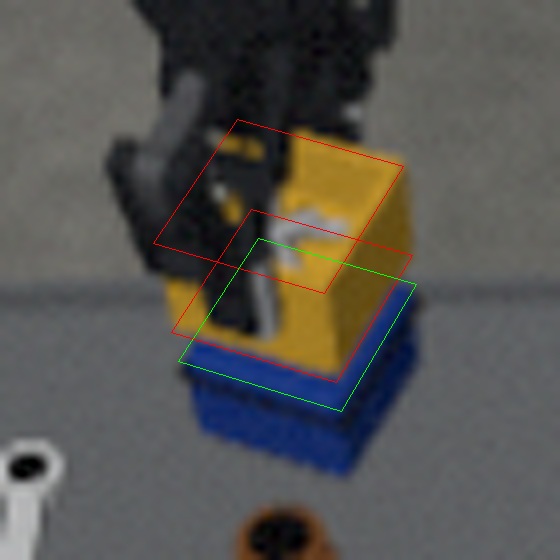

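Request:
play_rows(commands=[{"x":-0.0006,"y":0,"z":0.006,"rx":0,"ry":0,"rz":0,"grip":1},{"x":0,"y":0,"z":0.003,"rx":0,"ry":0,"rz":0,"grip":1},{"x":0,"y":0,"z":0,"rx":0,"ry":0,"rz":0,"grip":1}])

```text
time_s: 32.35
position: [0.5682, -0.0771, 0.074]
tool_rot: [[0.954, -0.301, -0.001], [-0.301, -0.954, 0.0], [-0.001, -0.0, -1.0]]
ft_force: [0.5, -0.2, -2.6]
grip_width: 0.0553
```

Request:
play_rows(commands=[{"x":0,"y":0,"z":0.0025,"rx":0,"ry":0,"rz":0,"grip":1},{"x":0,"y":0,"z":0.0015,"rx":0,"ry":0,"rz":0,"grip":1},{"x":0,"y":0,"z":0,"rx":0,"ry":0,"rz":0,"grip":1}])

```text
time_s: 32.72
position: [0.5683, -0.0771, 0.0702]
tool_rot: [[0.954, -0.301, -0.0], [-0.301, -0.954, 0.0], [-0.0, 0.0, -1.0]]
ft_force: [-0.2, -0.0, -1.8]
grip_width: 0.0556
```

Request:
play_rows(commands=[{"x":0,"y":0,"z":0.001,"rx":0,"ry":0,"rz":0,"grip":1},{"x":0,"y":0,"z":0,"rx":0,"ry":0,"rz":0,"grip":1}])

```text
time_s: 32.98
position: [0.5684, -0.0772, 0.0695]
tool_rot: [[0.954, -0.301, 0.0], [-0.301, -0.954, -0.0], [0.0, 0.0, -1.0]]
ft_force: [-0.7, 0.1, 0.3]
grip_width: 0.0557
```

Request:
play_rows(commands=[{"x":0,"y":0,"z":0,"rx":0,"ry":0,"rz":0,"grip":-0.4},{"x":0,"y":0,"z":0,"rx":0,"ry":0,"rz":0,"grip":-0.6},{"x":0,"y":0,"z":0,"rx":0,"ry":0,"rz":0,"grip":-0.8},{"x":0,"y":0,"z":0,"rx":0,"ry":0,"rz":0,"grip":-0.8},{"x":0,"y":0,"z":-0.02,"rx":0,"ry":0,"rz":0,"grip":-0.8},{"x":0,"y":0,"z":-0.04,"rx":0,"ry":0,"rz":0,"grip":-0.8},{"x":0,"y":0,"z":-0.05,"rx":0,"ry":0,"rz":0,"grip":-0.8},{"x":-0.06,"y":0,"z":-0.03,"rx":0,"ry":0,"rz":0,"grip":-0.8},{"x":-0.06,"y":0,"z":0,"rx":0,"ry":0,"rz":0,"grip":-0.8},{"x":-0.06,"y":0.05,"z":0,"rx":0,"ry":0,"rz":0,"grip":-0.8},{"x":-0.02,"y":0.06,"z":0,"rx":0,"ry":0,"rz":0,"grip":-0.8},{"x":0,"y":0.06,"z":0,"rx":0,"ry":0,"rz":0,"grip":-0.8}])

```text
time_s: 34.48
position: [0.3436, -0.1743, 0.2078]
tool_rot: [[0.954, -0.3, 0.001], [-0.3, -0.954, -0.001], [0.001, 0.001, -1.0]]
ft_force: [1.5, -0.1, 0.4]
grip_width: 0.0769
```

```bash
cat > chk.py <<'E'
from rect import *
S={}
for c in('side','top'):
    im=snap(c); S[c]=im
    for n,mod,k,q,z,ys,l in [('yellow','yellow_box','yellow',(.5685,-.0775),.045,(-.3,-.2),.045),('nip','nip','bronze',(.56,.016),.005,(0,),.025),
        ('cap','iron_cap','black',(.4756,.1044),.005,(0,),.03),('wrench','wrench','bright',(.648,.022),.005,(1.6,1.75),.08),('tray','tray','tray',(.56,.015),0,(0.07,),.2)]:
        try:
            x,f=fit(im,M[mod],k,q,z,ys,None,90 if n=='tray' else 40,l); print(c,n,np.round(x[:2]*1e3,1),round(np.degrees(x[2]),1),round(f,3))
        except Exception as e: print(c,n,e)
    W=cloud(im); m=(np.abs(W[...,0]-.5685)<.03)&(np.abs(W[...,1]+.0775)<.03)&(W[...,2]>.03)
    print('z top yellow',np.nanpercentile(W[...,2][m],[50,90,98]))
L=[]
for c in('side','top'):
    im=S[c]; u,v=proj(im,np.array([[.56,.015,.03]]))[0].astype(int)
    L.append(cv2.resize(im['color'][v-65:v+65,u-65:u+65],(400,400),interpolation=cv2.INTER_CUBIC))
cv2.imwrite('pics/fin.png',np.hstack(L)); print(env.observe()['position'])
E
python3 chk.py
```

```text
side yellow [568.4 -79.8] -17.5 0.023
side nip [560.6  13.7] 3.1 0.132
side cap [476.6 101. ] 3.2 0.133
side wrench [648.7  19.8] 93.7 0.114
side tray [562.1  14.7] 4.2 0.015
z top yellow [0.06989045 0.08569785 0.08755636]
top yellow [567.5 -76.5] -17.7 0.036
top nip [559.5  17.4] 5.1 0.078
top cap [476.2 105.3] 0.1 0.094
top wrench [647.2  23.4] 95.3 0.126
top tray [560.5  15.7] 4.5 0.036
z top yellow [0.0683146  0.08517073 0.08836622]
[ 0.34384876 -0.17833852  0.20766339]
```

View pics/fin.png

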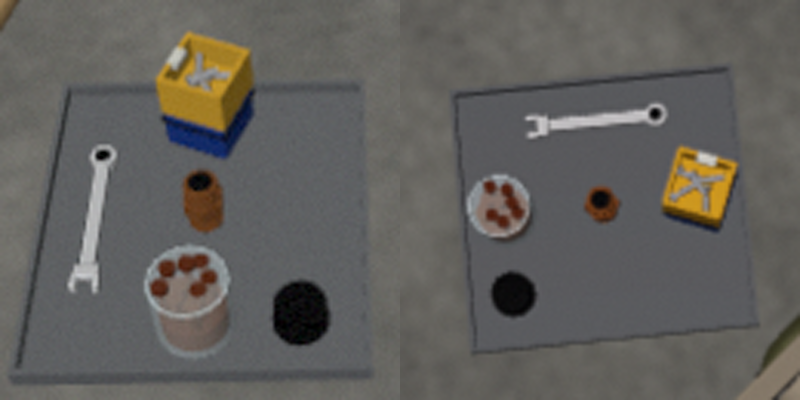

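```bash
python3 -c "
from rig import order,env
print(order.close_job(), env.observe()['time_s'])"
```

```text
the job is handed in; nothing more can be done
the job is handed in; nothing more can be done
```

The kit is set out in the tray and the job is handed in, at roughly 35 s of the 118 s. No verdict was reported.

My last pictures, from both cameras before handing in, showed:

| Thing | Measured | Asked |
|---|---|---|
| Bronze nipple | upright, about 2 mm from the tray centre | 15 mm each tray axis |
| Wrench | flat, about 87 mm back, centred within 2 mm, within about 1° of parallel | 40–115 mm, 20 mm, 0.2 rad |
| Iron cap | about 77 mm in front of the jar, in line within about 3 mm, clear of it | 48–108 mm, 15 mm |
| Yellow box | rim at 85–88 mm, where 85 is fully down and about 94 is riding on the key; within about 1–2 mm and 1° of the blue box | 8 mm, 0.15 rad, flat |

- **Choosing the yellow box:** of the three look-alikes I took the smallest, at side-picture pixel (333,137). The enlarged crop confirmed it.
- **Wrench grasp:** the first try closed empty because the arm stopped about 5 mm higher than commanded. I lowered it and the second try held.
- **Cameras disagree:** the side and top pictures differ by 2–4 mm in y throughout, so I used their average for picking and placing.
- **What I did not re-measure:** the jar's exact position is partly inferred from the tray, as its glass was hard to outline. The jar and blue box were not re-measured but look unmoved. I kept clear of the galvanised nipple and the tape measure but did not check them again.

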